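Make up two painting kits in the craft room

ROBOT

A 6-joint arm with a two-finger parallel gripper is mounted at the origin on the work surface. World frame = base frame: x ahead of the robot, y to its left, z up, the work surface at z = 0. Lengths are in m, angles in rad, forces in N, time in s.
With the tool pointing down it reaches from about 0.3 to 0.75 m from the base axis. Payload 8.5 kg.
Tool frame: the origin (TCP) lies midway between the tips of the shut fingers; the grasp point (between the pads) lies 19 mm behind it; y points along the fingers, z is the direction in which the jaws open and shut, and the axes are right-handed (so a half turn about y gives the same grasp; the last joint's range is limited). The gripper opens to 85 mm and grips with 20 to 120 N. Pads are 22 mm wide; open, the fingers measure 114 mm over their backs; the gripper's body (76 mm by 85 mm) begins 54 mm behind the grasp point. The pads swing forward as they close: fully open they stand 13 mm farther back than shut.
Start: joints at [-0.215, 0.381, 1.297, -0, 1.464, -0.215], TCP at [0.55, 0, 0.231] pointing down, gripper open.
Joint ranges: [-3.11, 3.11], [-0.89, 2.33], [0.22, 2.48], [-1.42, 4.56], [0.17, 2.85], [-2.88, 2.88]. Speed limits (rad/s): [2.39, 2.39, 3.14, 3.14, 3.14, 3.14].

INTERFACE

Orientations are given as a unit quaternion [w, x, y, z].
In Python, from cell import sensors, optics, manip gives the robot as it stands.
- The arm moves only by the tool servo_tool, never from a script. Its argument "increments" is a list of rows, each an object with "delta_rot": the turn, a rotation vector about the tool's x, y, z in rad, a list of three; "slide": the shift along the tool's x, y, z in cm, a list of three; "fingers": the closure in counts, from 0 (fully open) to 255 (shut). A call has 1 to 12 rows; each row shifts and turns the commanded pose from where the row before left it, along the tool's axes as they then stand; what a row does not reach is not made up. A row lasts 1/12 s, in which the tool goes at most 41.7 mm and 7.16 degrees, less where a joint would pass 70% of its speed; a pose out of reach is approached as far as the arm can. A call is refused whole if a number of a shift passes 4.17 or a number of a turn 0.125, either way. A call with a gripper value outside its range is refused whole. The fingers move at their own pace and stop on an object; "force" is the grip in N (left out, the last holds). Time passes only in rows, so rows that do not move let the fingers close. It gives the time, the measured TCP pose, the force and the opening at its end, in the units of the state.
- sensors.state(): the state, without advancing time (a new reading comes with each control period).
- optics.capture(name): name is "scene" or "side" or "wrist"; returns a dict with "image" (384x512x3 uint8, blue, green, red), "depth" (384x512 float32, m along the optical axis (not along the pixel's ray), 0 where there is no reading), "fx", "fy", "cx", "cy" (pixels), "world_from_camera" (4x4, takes a point from camera to world coordinates). Camera axes: x right, y up, looking along -z (the intrinsics and any distortion apply to the point x, -y, -z); pixel columns grow to the right and rows downward; lengths in m; the calibration is good to about 2 mm. The wrist camera is an equidistant fisheye: a pixel r from the principal point sees the ray r / f radians off the axis. A picture is of the moment at which its call begins.
- manip.sign_off(): hands the job in, once; it reports no verdict.
The state is a dict: "t": time; "q": joint angles; "joint_velocities": joint speeds; "tau": joint torques, N m; "tcp_pos": TCP position; "orientation": TCP orientation; "wrist_force": force on the tool from outside, world axes, zero at the start; "ft_torque": the same for the moment, N m; "grip_width": finger opening in m.
Only numpy, scipy, OpenCV 4.12 (cv2) and the standard library are available. Lean on these libraries where they do the work, as an engineer would, in place of code of your own. Each camera call takes 0.05 s, during which the arm holds its last target.

TASK

Make up two painting kits from the stock in the middle of the table. In the oblong tray, stand the wooden tree in the longer compartment and the large peg doll in the shorter one; in the round tray, stand the house in the half-round compartment and the small peg doll and the small jar in the two quarter compartments, one in each, either way round. Everything must stand upright and flat on its compartment's floor; do not knock any of the stock over, and leave the large jar and the wooden arch where they are.

Things in the scene. Friction and masses are not known exactly. Their poses are not given: they have to be found in the camera images.
- house: Loose wooden toy house, about 60 g: 44 mm (x) by 36 mm (y), walls 44 mm high, pitched roof up to 66 mm with its ridge along y. The gable faces (+y and -y), 36 mm apart, are flat and vertical from foot to peak. Stands upright among the stock; origin: centre of its underside, z up.
- tree: Loose flat wooden fir tree on a foot, about 50 g. Foot 56 mm (x) by 40 mm (y), 8 mm thick; above it a zigzag tree of board 18 mm thick (along y), up to 51 mm wide (along x), 80 mm high in all; its flat faces look to +y and -y, at least 32 mm wide at heights of 30 to 55 mm. Stands upright among the stock; origin: centre of its underside, z up.
- doll_large: Loose plain wooden peg doll, the large one: upright cylinder 38 mm in diameter and 54 mm high with a ball head of 31 mm diameter, 83 mm high in all. About 55 g. Stands upright on the table among the stock; the origin is the centre of its underside, z up.
- doll_small: Loose plain wooden peg doll, the small one: upright cylinder 28 mm in diameter and 38 mm high with a ball head of 24 mm diameter, 60 mm high in all. About 28 g. Stands upright on the table among the stock; the origin is the centre of its underside, z up.
- jar_small: Loose dark green glass jar with a flat metal lid, the small one: cylinder 44 mm in diameter (the lid, the top 12 mm, is 42 mm), 56 mm high. About 90 g. Stands upright on the table among the stock; the origin is the centre of its underside, z up.
- jar_large: Loose dark green glass jar with a flat metal lid, the large one: 60 mm in diameter, 85 mm high. Not part of a kit, to be left alone. Stands upright on the table among the stock; the origin is the centre of its underside, z up.
- arch: Loose wooden arch (bridge) block, 56 mm (x) by 26 mm (y), 46 mm high, with a gap between its two legs. Not part of a kit, to be left alone. Stands upright on the table among the stock; the origin is the centre of its underside, z up.
- tray_oblong: Low blue oblong tray with a white floor, fixed, left or right of the stock at any yaw; 158 (x) by 82 mm (y), rim and divider 10 mm high and 4 mm thick, floor 4 mm above the table. A divider parallel to y at x = +13 mm makes two compartments: the longer, 86 by 74 mm, centred at x = -32 mm, y = 0; the shorter, 60 by 74 mm, centred at x = +45 mm, y = 0. Origin: centre of its underside, z up.
- tray_round: Low blue round tray with a white floor, fixed, left or right of the stock at any yaw; 178 mm across, rim and dividers 10 mm high and 4 mm thick, floor 5 mm above the table. Dividers along y (whole width, at x = 0) and from the centre along -x make a half-round compartment at +x (middle about x = 42 mm, y = 0) and two quarters at -x (middles x = -36 mm, y = +36 and -36 mm). Origin: centre of its underside, z up.
Mind the look-alikes: they are no part of the job. Leave any red or yellow look-alike of the jar_small alone.

How it is judged:
By the outcome, as a careful person would: the job done as asked, in the order asked, and still so for the second after the job is handed in, with the robot touching nothing.
It also fails if it takes over 136 s, if anything falls off the work surface, if the arm or the gripper's body presses on something with over 40 N, if the wrist force passes 120 N, or if a joint passes its speed limit or range.

## Working session

There is one attempt and no reset: what is moved stays moved. The work goes in short steps, Python scripts to look and compute and a tool call to move; the robot and the scene stay as the last step left them, time stands still between calls to the robot, and variables do not carry over. Pictures are saved under pics/ and viewed, and the job is handed in when it is done.

Besides the shell and the picture viewer there is one more tool, called after "Request:" as a command line: name --argument value ..., lists and objects as JSON in quotes. servo_tool: Moves the arm, as the interface text tells. Its arguments: {"type":"object","properties":{"increments":{"type":"array"},"force":{"type":"number"}},"required":["increments"]}

```bash
ls; mkdir -p pics; cat > h.py <<'E'
import numpy as np,cv2
from cell import sensors,optics,manip
E
python3 - <<'E'
from h import *
print(sensors.state())
for n in ("scene","side","wrist"):
    d=optics.capture(n); cv2.imwrite(f"pics/{n}0.png",d["image"]); np.savez(f"{n}0.npz",**d)
    print(n,d["fx"],d["fy"],d["cx"],d["cy"],np.round(d["world_from_camera"],4).tolist(),[k for k in d])
E
```

```text
pics
{'t': 0.0, 'q': array([-2.15278579e-01,  3.81232210e-01,  1.29825809e+00,  1.07318641e-05,
        1.46359598e+00, -2.15270811e-01]), 'joint_velocities': array([-0.00181219,  0.00118556,  0.00132105, -0.00029994, -0.00012568,
       -0.00015774]), 'tau': array([-1.00240642e-03, -4.48466885e+01, -2.31285810e+01, -2.87182611e-04,
        4.73836102e-03,  1.77242771e-05]), 'tcp_pos': array([5.49712682e-01, 7.50855356e-05, 2.30693233e-01]), 'orientation': array([ 0.49971578, -0.50027948,  0.50044868, -0.4995555 ]), 'wrist_force': array([1.34706746, 0.19084159, 0.69013293]), 'ft_torque': array([ 0.00545981, -0.02164755,  0.01638817]), 'grip_width': 0.08547719550854951}
scene 383.7819591599676 383.7819591599676 262.87926001396664 196.47805507232513 [[0.6333, -0.5047, 0.5868, 1.0348], [0.7739, 0.4121, -0.4808, -0.4432], [0.0009, 0.7586, 0.6515, 0.638], [0.0, 0.0, 0.0, 1.0]] ['image', 'depth', 'fx', 'fy', 'cx', 'cy', 'world_from_camera']
side 430.84548946627865 430.84548946627865 253.05905120189993 190.27595215379512 [[0.9431, 0.2545, -0.2141, 0.3135], [-0.3325, 0.7221, -0.6066, -0.5627], [0.0002, 0.6433, 0.7656, 0.7403], [0.0, 0.0, 0.0, 1.0]] ['image', 'depth', 'fx', 'fy', 'cx', 'cy', 'world_from_camera']
wrist 297.3186396354542 297.3186396354542 256.6476131364972 187.90499156068591 [[1.0, -0.0001, 0.0013, 0.549], [-0.0002, 0.9571, 0.2896, 0.0744], [-0.0013, -0.2896, 0.9571, 0.3735], [0.0, 0.0, 0.0, 1.0]] ['image', 'depth', 'fx', 'fy', 'cx', 'cy', 'world_from_camera']
```

View pics/scene0.png

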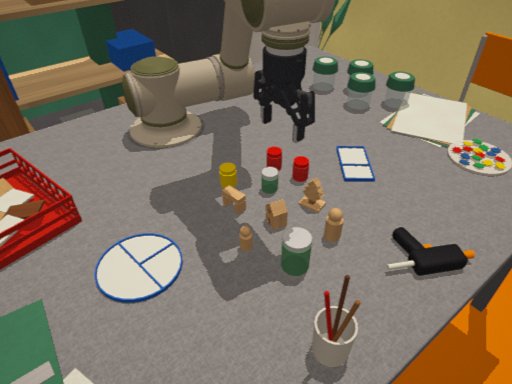

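View pics/side0.png

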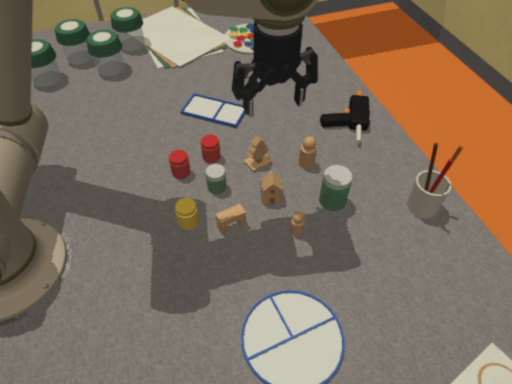

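View pics/wrist0.png

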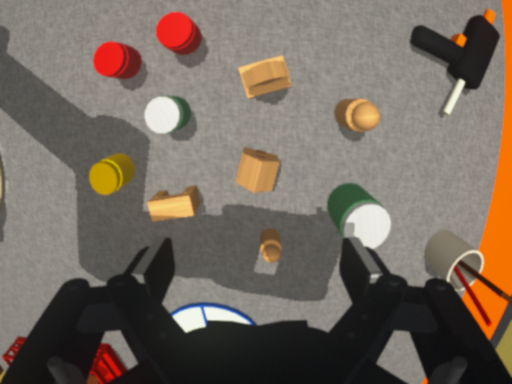

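The scene view shows the oblong tray at (355,163), the round tray at (140,266), house (276,214), tree (313,195), large doll (334,225), small doll (246,237), small green jar (270,180), large jar (296,252) and arch (234,199). Two red jars and a yellow jar are the look-alikes. The other two views agree. Next I build a top-down map from the two depth views.

```bash
cat >> h.py <<'E'
def cloud(d,wrist=False):
    z=d["depth"]; v,u=np.nonzero(z>0); zz=z[v,u].astype(float)
    x=(u-d["cx"])/d["fx"]; y=(v-d["cy"])/d["fy"]
    if wrist:
        r=np.hypot(x,y); k=np.where(r>1e-9,np.tan(r)/np.maximum(r,1e-9),1); x=x*k;y=y*k
    P=np.stack([x*zz,-y*zz,-zz,np.ones_like(zz)])
    W=(np.asarray(d["world_from_camera"])@P)[:3].T
    return W,d["image"][v,u],u,v
def ortho(d,x0,x1,y0,y1,res=.001,wrist=False,zmin=-.02,zmax=.12):
    W,c,u,v=cloud(d,wrist)
    m=(W[:,0]>x0)&(W[:,0]<x1)&(W[:,1]>y0)&(W[:,1]<y1)&(W[:,2]<zmax)&(W[:,2]>zmin)
    W=W[m];c=c[m];o=np.argsort(W[:,2]);W=W[o];c=c[o]
    r=((x1-W[:,0])/res).astype(int); q=((y1-W[:,1])/res).astype(int)
    H,Wd=int(round((x1-x0)/res)),int(round((y1-y0)/res))
    im=np.zeros((H+1,Wd+1,3),np.uint8);h=np.full((H+1,Wd+1),np.nan)
    for dr in(0,1):
        for dq in (0,1):
            rr=np.minimum(r+dr,H);qq=np.minimum(q+dq,Wd); im[rr,qq]=c; h[rr,qq]=W[:,2]
    return im,h
E
python3 - <<'E'
from h import *
for n in ("scene","side","wrist"):
    d=dict(np.load(f"{n}0.npz")); W,c,u,v=cloud(d,n=="wrist")
    m=(abs(W[:,0]-.5)<.25)&(abs(W[:,1])<.35)&(abs(W[:,2])<.02); print(n,np.median(W[m,2]),m.sum())
    im,h=ortho(d,.25,.8,-.4,.4,.001,n=="wrist"); cv2.imwrite(f"pics/o_{n}.png",im[:,:])
E
```

```text
scene 0.0002289882649683106 39833
side -0.0001463178259082376 57171
wrist 0.00013856658176680803 86873
```

```bash
ls pics
```

```text
o_scene.png
o_side.png
o_wrist.png
scene0.png
side0.png
wrist0.png
```

View pics/o_side.png

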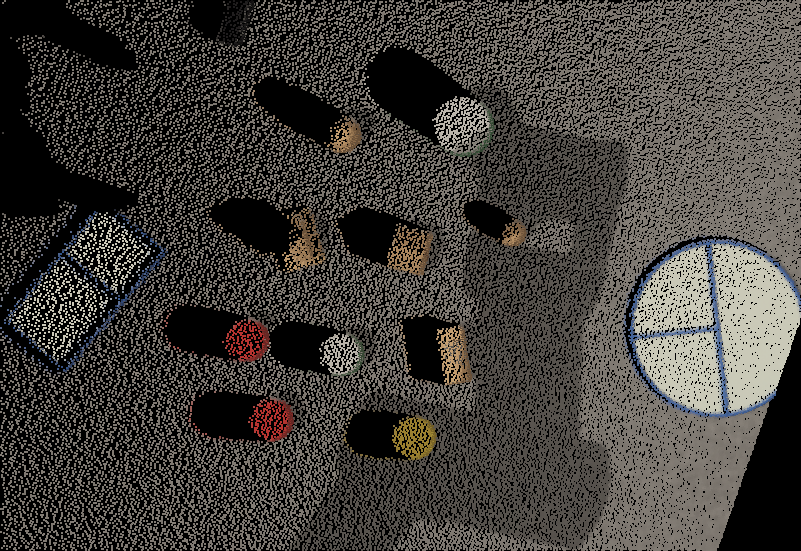

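View pics/o_scene.png

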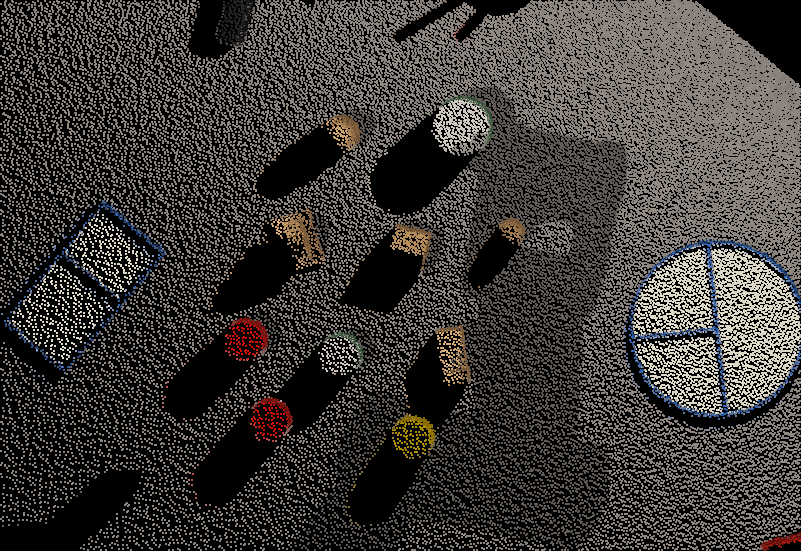

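View pics/o_wrist.png

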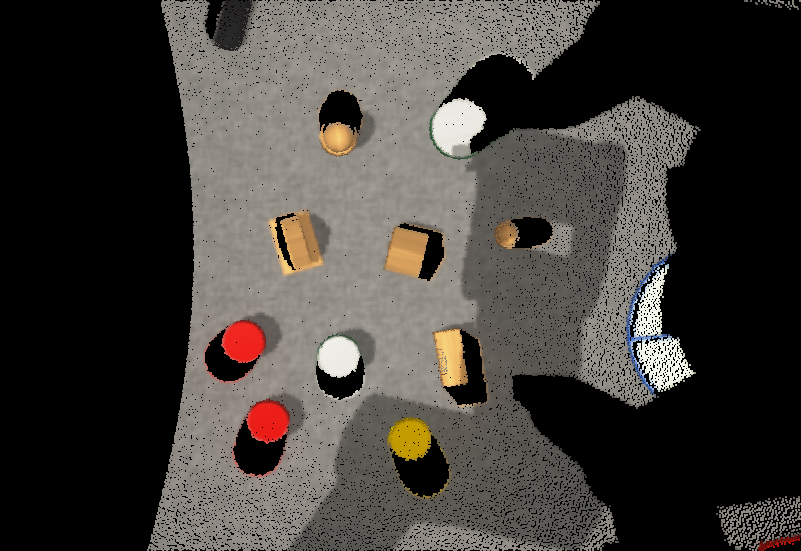

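```bash
cat > fit.py <<'E'
from h import *
from scipy.optimize import least_squares
ds={n:dict(np.load(f"{n}0.npz")) for n in ("scene","side","wrist")}
C={n:cloud(ds[n],n=="wrist") for n in ds}
def pts(x,y,r,zlo,zhi,ns=("scene","side","wrist")):
    out=[]
    for n in ns:
        W=C[n][0]; m=(np.hypot(W[:,0]-x,W[:,1]-y)<r)&(W[:,2]>zlo)&(W[:,2]<zhi); out.append(W[m])
    return np.vstack(out)
if __name__=="__main__":
    for nm,x,y,R,zs in (("jarS",.444,.06,.022,(.006,.042)),("dollL",.663,.06,.019,(.008,.048)),("dollS",.565,-.11,.014,(.006,.032)),("jarL",.673,-.062,.03,(.008,.07)),("red1",.459,.156,.022,(.008,.04)),("red2",.38,.132,.022,(.008,.04)),("yel",.362,-.012,.022,(.008,.04))):
        for ns in (("scene",),("side",),("wrist",),("scene","side","wrist")):
            P=pts(x,y,.045,*zs,ns)
            if len(P)<30: continue
            f=least_squares(lambda p:np.hypot(P[:,0]-p[0],P[:,1]-p[1])-R,[x,y],loss="soft_l1",f_scale=.001)
            T=pts(x,y,.045,.01,.12,ns)
            print(nm,ns[0] if len(ns)==1 else "all",np.round(f.x,4),len(P),"top",np.round(np.percentile(T[:,2],99),4), "rms",np.round(np.sqrt(np.mean(f.fun**2)),4))
    for nm,x,y,zs in (("house",.55,-.015,(.006,.044)),("tree",.555,.1,(.005,.3)),("treefoot",.555,.1,(.003,.012)),("treeboard",.555,.1,(.02,.09)),("arch",.443,-.055,(.005,.1))):
      for ns in (("scene",),("side",),("wrist",),("scene","side","wrist")):
        P=pts(x,y,.045,*zs,ns)
        if len(P)<20: continue
        c,s,a=cv2.minAreaRect((P[:,:2]*1000).astype(np.float32)); print(nm,ns[0] if len(ns)==1 else "all",np.round(c,1),np.round(s,1),round(a,1),len(P),round(P[:,2].max(),4))
    print("trays")
    for n in ("scene","side"):
        W,c,u,v=C[n]
        c=c.astype(int); blue=(c[:,0]>c[:,2]+40)&(W[:,2]>.004)&(W[:,2]<.016)
        m=blue&(W[:,1]>.18)&(W[:,1]<.42)&(W[:,0]>.35)&(W[:,0]<.7)
        r=cv2.minAreaRect((W[m,:2]*1000).astype(np.float32)); print(n,"obl",np.round(r[0],1),np.round(r[1],1),r[2],np.percentile(W[m,2],[50,95]))
        m=blue&(W[:,1]<-.2)&(W[:,1]>-.45)&(W[:,0]>.3)&(W[:,0]<.65)
        r=cv2.minEnclosingCircle((W[m,:2]*1000).astype(np.float32)); print(n,"rnd",r,np.percentile(W[m,2],[50,95]))
        f=least_squares(lambda p:np.hypot(W[m,0]-p[0],W[m,1]-p[1])-.087,[.47,-.32],loss="soft_l1",f_scale=.001); print(f.x)
        I=W[m][:,:2]-f.x; I=I[np.hypot(*I.T)<.075]
        print("half divider angle", end=" ")
        best=max(((np.sum(abs(I@[-np.sin(t),np.cos(t)])<.0025),np.degrees(t)) for t in np.radians(np.arange(0,180,.5)))); print(best)
        k=I[abs(I@[-np.sin(np.radians(best[1])),np.cos(np.radians(best[1]))])>.01]; print("stub ang",np.degrees(np.arctan2(*np.median(k,0)[::-1])),len(k))
        fl=(c.min(1)>150)&(abs(W[:,2])<.01)
        print("floors",np.median(W[fl&(np.hypot(W[:,0]-f.x[0],W[:,1]-f.x[1])<.08),2]),np.median(W[fl&(W[:,1]>.25)&(W[:,1]<.4)&(W[:,0]>.4)&(W[:,0]<.6),2]))
E
python3 fit.py
```

```text
jarS scene [0.444  0.0608] 186 top 0.0578 rms 0.0011
jarS side [0.4469 0.0605] 212 top 0.0579 rms 0.0009
jarS wrist [0.4435 0.0618] 239 top 0.0577 rms 0.0003
jarS all [0.4441 0.061 ] 637 top 0.0577 rms 0.0013
dollL scene [0.665  0.0612] 222 top 0.082 rms 0.001
dollL side [0.6677 0.0604] 197 top 0.0819 rms 0.001
dollL wrist [0.6648 0.0623] 260 top 0.0831 rms 0.0004
dollL all [0.6652 0.0615] 679 top 0.0829 rms 0.0012
dollS scene [ 0.5666 -0.1096] 102 top 0.0605 rms 0.0007
dollS side [ 0.5691 -0.1099] 94 top 0.0603 rms 0.0007
dollS wrist [ 0.5662 -0.1087] 175 top 0.0605 rms 0.0003
dollS all [ 0.5668 -0.109 ] 371 top 0.0605 rms 0.001
jarL scene [ 0.6729 -0.0607] 572 top 0.0867 rms 0.0007
jarL side [ 0.6756 -0.0614] 538 top 0.0866 rms 0.0009
jarL wrist [ 0.6728 -0.0598] 922 top 0.0865 rms 0.0004
jarL all [ 0.6732 -0.0601] 2032 top 0.0866 rms 0.0011
red1 scene [0.4584 0.1563] 157 top 0.0578 rms 0.0011
red1 side [0.4613 0.1559] 180 top 0.0578 rms 0.0012
red1 wrist [0.4581 0.1576] 245 top 0.0578 rms 0.0004
red1 all [0.4585 0.157 ] 582 top 0.0578 rms 0.0014
red2 scene [0.3789 0.1318] 135 top 
[... 1451 characters left out ...]
] 10.0 2228 0.0494
trays
scene obl [514.  315.9] [ 82.6 161.6] 50.53035354614258 [0.00919946 0.01136863]
scene rnd ((470.9152526855469, -316.6361389160156), 90.27513885498047) [0.00959911 0.01170088]
[ 0.47203095 -0.31745263]
half divider angle (np.int64(111), np.float64(6.5))
stub ang 96.57116870253601 59
floors 0.005740542327106635 0.004111691044086041
side obl [515.2 316.4] [ 88.9 161. ] 49.441715240478516 [0.00897007 0.01137819]
side rnd ((472.337646484375, -316.5928039550781), 89.33152770996094) [0.00927213 0.01159737]
[ 0.47195583 -0.31848541]
half divider angle (np.int64(146), np.float64(6.000000000000001))
stub ang 96.07285235512289 66
floors 0.005166689614155007 0.004048197288002708
```

```bash
python3 - <<'E'
from fit import *
for n in ("scene","side","wrist"):
    P=pts(.55,-.01,.05,.046,.08,(n,)); T=P[P[:,2]>.0595]
    c=P.mean(0);t=T[:,:2]-T[:,:2].mean(0); w,V=np.linalg.eigh(t.T@t); 
    print(n,"peak",np.round(P[:,2].max(),4),"ridge ctr",np.round(T[:,:2].mean(0),4),"dir",np.degrees(np.arctan2(V[1,1],V[0,1])),"ext",np.ptp(t@V[:,1]),np.ptp(t@V[:,0]))
    t=P[:,:2]; print(cv2.minAreaRect((t*1000).astype(np.float32)))
ims=[]
for n,(u,v) in (("scene",(276,214)),("side",(272,188)),("wrist",(260,170))):
    a=ds[n]["image"][v-32:v+32,u-32:u+32]; ims.append(cv2.resize(a,None,fx=4,fy=4,interpolation=cv2.INTER_CUBIC))
cv2.imwrite("pics/house.png",np.hstack(ims))
ims=[]
for n,(u,v) in (("scene",(290,175)),("side",(205,165)),("wrist",(145,85))):
    a=ds[n]["image"][v-40:v+40,u-40:u+40]; ims.append(cv2.resize(a,None,fx=3,fy=3,interpolation=cv2.INTER_CUBIC))
cv2.imwrite("pics/jars.png",np.hstack(ims))
E
```

```text
scene peak 0.0666 ridge ctr [ 0.5519 -0.009 ] dir 75.4895838234968 ext 0.036334568131523554 0.013407078116600472
((553.1863403320312, -9.156970977783203), (37.082183837890625, 35.29390335083008), 75.79833984375)
side peak 0.0674 ridge ctr [ 0.5501 -0.0098] dir 76.08705363607965 ext 0.03729057204706287 0.015307851283400408
((550.7237548828125, -8.645919799804688), (37.652442932128906, 40.672725677490234), 73.14960479736328)
wrist peak 0.0672 ridge ctr [ 0.5484 -0.0049] dir 75.00727325450087 ext 0.03611506886095629 0.015478391279461339
((548.40478515625, -5.565074920654297), (36.2755012512207, 41.70042419433594), 75.46818542480469)
```

View pics/house.png

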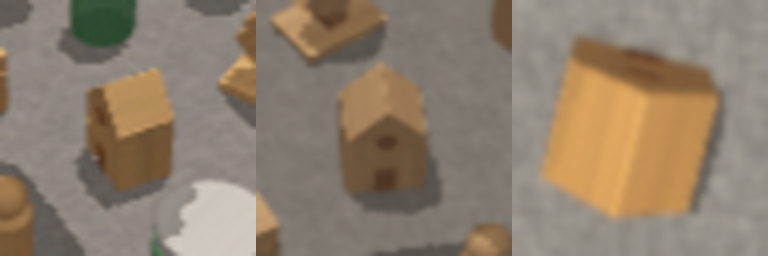

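View pics/jars.png

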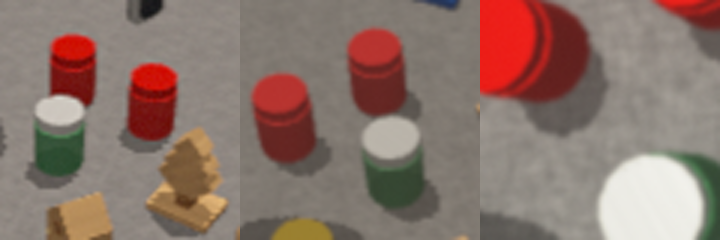

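House ridge lies along about 75.4° at (0.550, -0.008) with its peak near 67 mm, and the three views agree to 2–4 mm. The green jar with the white lid (scene 270,180; wrist 167,115) is `jar_small`: 44 mm across and about 57 mm high. The two red ones (274,158; 300,168) and the yellow one (228,176) are look-alikes, and the larger green one (296,252) is `jar_large`.

I start with the tree by turning the jaws to 107°.

Request:
servo_tool --increments '[{"delta_rot":[0,-0.124,0],"slide":[0,0,0],"fingers":0},{"delta_rot":[0,-0.124,0],"slide":[0,0,0],"fingers":0},{"delta_rot":[0,-0.124,0],"slide":[0,0,0],"fingers":0},{"delta_rot":[0,-0.124,0],"slide":[0,0,0],"fingers":0},{"delta_rot":[0,-0.124,0],"slide":[0,0,0],"fingers":0},{"delta_rot":[0,-0.124,0],"slide":[0,0,0],"fingers":0},{"delta_rot":[0,-0.124,0],"slide":[0,0,0],"fingers":0},{"delta_rot":[0,-0.124,0],"slide":[0,0,0],"fingers":0},{"delta_rot":[0,-0.124,0],"slide":[0,0,0],"fingers":0},{"delta_rot":[0,-0.124,0],"slide":[0,0,0],"fingers":0},{"delta_rot":[0,-0.124,0],"slide":[0,0,0],"fingers":0},{"delta_rot":[0,-0.124,0],"slide":[0,0,0],"fingers":0}]'

```text
t: 1.15
tcp_pos: [0.5499, 0.0, 0.2311]
orientation: [0.707, -0.707, 0.027, -0.027]
wrist_force: [-0.3, -0.6, -0.5]
grip_width: 0.0856
```

Request:
servo_tool --increments '[{"delta_rot":[0,-0.124,0],"slide":[0,0,0],"fingers":0},{"delta_rot":[0,-0.124,0],"slide":[0,0,0],"fingers":0},{"delta_rot":[0,-0.124,0],"slide":[0,0,0],"fingers":0},{"delta_rot":[0,0,0],"slide":[1.27,2.3,3.19],"fingers":0},{"delta_rot":[0,0,0],"slide":[1.27,2.3,3.19],"fingers":0},{"delta_rot":[0,0,0],"slide":[1.27,2.3,3.19],"fingers":0},{"delta_rot":[0,0,0],"slide":[0,0,0],"fingers":0},{"delta_rot":[0,0,0],"slide":[0,0,0],"fingers":0}]'

```text
t: 1.82
tcp_pos: [0.5585, 0.104, 0.1609]
orientation: [0.7, -0.699, -0.102, 0.104]
wrist_force: [0.4, -0.1, 0.4]
grip_width: 0.0853
```

```bash
cat >> h.py <<'E'
def plan(x,y,z,phi=None):
    """delta in tool axes (cm) to the target, turn about tool y to jaw angle phi deg"""
    from scipy.spatial.transform import Rotation as R
    s=sensors.state(); q=s["orientation"]; M=R.from_quat([q[1],q[2],q[3],q[0]]).as_matrix()
    cur=np.degrees(np.arctan2(M[1,2],M[0,2]))
    print("t",round(s["t"],2),"tcp",np.round(s["tcp_pos"],4),"jaw",round(cur,2),"down",np.round(M[:,1],4),"w",round(s["grip_width"],4),"F",np.round(s["wrist_force"],1),"q",np.round(s["q"],2))
    print("slide cm now:",np.round(M.T@(np.array([x,y,z])-s["tcp_pos"])*100,2))
    if phi is not None:
        p=np.radians(phi);c,sn=np.cos(p),np.sin(p);d=np.array([x,y,z])-s["tcp_pos"]
        turn=-np.radians((phi-cur+180)%360-180)
        print("turn tool y",round(turn,3),"after turn slide:",np.round(np.array([d[0]*sn-d[1]*c,-d[2],d[0]*c+d[1]*sn])*100,2))
E
python3 - <<'E'
from h import *
plan(.559,.1025,.023,106.7)
d=optics.capture("wrist"); cv2.imwrite("pics/w1.png",d["image"]); np.savez("w1.npz",**d)
W=cloud(d,True)[0]
for nm,x,y in (("tree",.559,.1025),):
    m=(np.hypot(W[:,0]-x,W[:,1]-y)<.045)
    for a,b in ((.003,.012),(.03,.1)):
        P=W[m&(W[:,2]>a)&(W[:,2]<b)]; print(cv2.minAreaRect((P[:,:2]*1000).astype(np.float32)),P[:,2].max())
E
```

```text
t 1.82 tcp [0.5585 0.104  0.1609] jaw 106.73 down [-0.0033  0.     -1.    ] w 0.0853 F [ 0.4 -0.1  0.4] q [-0.02  0.47  1.36 -0.    1.31 -1.89]
slide cm now: [ 0.05 13.79 -0.18]
turn tool y 0.001 after turn slide: [ 1.000e-02  1.379e+01 -1.600e-01]
((557.8307495117188, 104.33444213867188), (55.49641036987305, 40.052764892578125), 16.238527297973633) 0.010230177621934677
((556.058349609375, 103.75315856933594), (45.0013427734375, 17.921857833862305), 16.79275894165039) 0.08093487304458241
```

View pics/w1.png

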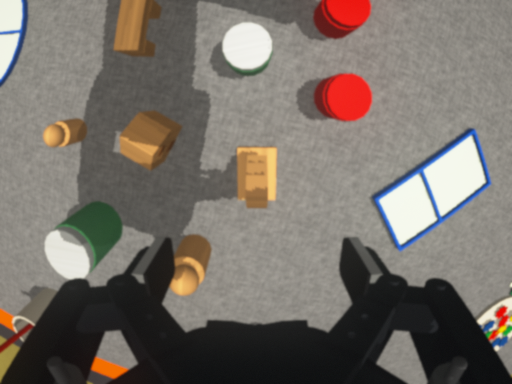

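The wrist picture shows the tree at (257,176) centred between the fingers, with the large doll (190,265) and the house (150,137) clear of them. Lowering now.

Request:
servo_tool --increments '[{"delta_rot":[0,0,0],"slide":[0,3,-0.05],"fingers":0},{"delta_rot":[0,0,0],"slide":[0,3.2,0],"fingers":0},{"delta_rot":[0,0,0],"slide":[0,3.2,0],"fingers":0},{"delta_rot":[0,0,0],"slide":[0,2.4,0],"fingers":0},{"delta_rot":[0,0,0],"slide":[0,1.9,0],"fingers":0},{"delta_rot":[0,0,0],"slide":[0,0,0],"fingers":120},{"delta_rot":[0,0,0],"slide":[0,0,0],"fingers":230},{"delta_rot":[0,0,0],"slide":[0,0,0],"fingers":230},{"delta_rot":[0,0,0],"slide":[0,0,0],"fingers":230},{"delta_rot":[0,0,0],"slide":[0,0,0],"fingers":230},{"delta_rot":[0,0,0],"slide":[0,0,0],"fingers":230},{"delta_rot":[0,0,0],"slide":[0,0,0],"fingers":230}]' --force 30

```text
t: 2.87
tcp_pos: [0.56, 0.1021, 0.0266]
orientation: [-0.7, 0.7, 0.103, -0.101]
wrist_force: [-1.4, -1.1, 7.1]
grip_width: 0.0176
```

```bash
python3 - <<'E'
from h import *
plan(.4899,.3365,.15,50.3)
E
```

```text
t 2.87 tcp [0.56   0.1021 0.0266] jaw 106.58 down [ 2.3e-03 -2.0e-04 -1.0e+00] w 0.0176 F [-1.4 -1.1  7.1] q [-0.03  0.64  1.51 -0.    0.99 -1.89]
slide cm now: [ -0.   -12.36  24.46]
turn tool y 0.982 after turn slide: [-20.37 -12.34  13.56]
```

Request:
servo_tool --increments '[{"delta_rot":[0,0,0],"slide":[0,-1.5,0],"fingers":230},{"delta_rot":[0,0,0],"slide":[0,-2.8,0],"fingers":230},{"delta_rot":[0,0,0],"slide":[0,-2.8,0],"fingers":230},{"delta_rot":[0,0,0],"slide":[0,-2.8,0],"fingers":230},{"delta_rot":[0,0.1228,0],"slide":[0,-1,0],"fingers":230},{"delta_rot":[0,0.1228,0],"slide":[0,0,0],"fingers":230},{"delta_rot":[0,0.1228,0],"slide":[0,0,0],"fingers":230},{"delta_rot":[0,0.1228,0],"slide":[0,0,0],"fingers":230},{"delta_rot":[0,0.1228,0],"slide":[0,0,0],"fingers":230},{"delta_rot":[0,0.1228,0],"slide":[0,0,0],"fingers":230},{"delta_rot":[0,0.1228,0],"slide":[0,0,0],"fingers":230},{"delta_rot":[0,0.1228,0],"slide":[0,0,0],"fingers":230}]'

```text
t: 3.87
tcp_pos: [0.5592, 0.1022, 0.1346]
orientation: [0.664, -0.664, 0.242, -0.242]
wrist_force: [0.1, 0.7, -0.4]
grip_width: 0.0174
```

Request:
servo_tool --increments '[{"delta_rot":[0,0,0],"slide":[-1.5,0,1],"fingers":230},{"delta_rot":[0,0,0],"slide":[-2.7,0,1.8],"fingers":230},{"delta_rot":[0,0,0],"slide":[-2.7,0,1.8],"fingers":230},{"delta_rot":[0,0,0],"slide":[-2.7,0,1.8],"fingers":230},{"delta_rot":[0,0,0],"slide":[-2.7,0,1.8],"fingers":230},{"delta_rot":[0,0,0],"slide":[-2.7,0,1.8],"fingers":230},{"delta_rot":[0,0,0],"slide":[-2.7,0,1.8],"fingers":230},{"delta_rot":[0,0,0],"slide":[-1.7,0,1.2],"fingers":230},{"delta_rot":[0,0,0],"slide":[-1,0,0.6],"fingers":230},{"delta_rot":[0,0,0],"slide":[0,0,0],"fingers":230},{"delta_rot":[0,0,0],"slide":[0,0,0],"fingers":230}]'

```text
t: 4.78
tcp_pos: [0.4894, 0.3367, 0.1343]
orientation: [-0.665, 0.665, -0.24, 0.24]
wrist_force: [0.2, -0.1, -1.3]
grip_width: 0.0178
```

```bash
python3 - <<'E'
from h import *
plan(.4899,.3365,.028,50.3)
d=optics.capture("wrist"); cv2.imwrite("pics/w2.png",d["image"]); np.savez("w2.npz",**d)
d=optics.capture("scene"); cv2.imwrite("pics/s2.png",d["image"]); np.savez("s2.npz",**d)
W,c,u,v=cloud(dict(np.load("w2.npz")),True); c=c.astype(int)
b=(c[:,0]>c[:,2]+40)&(c[:,0]>c[:,1]+20)&(W[:,2]<.016)&(W[:,2]>.004)&(abs(W[:,0]-.5145)<.1)&(abs(W[:,1]-.316)<.1)
print(cv2.minAreaRect((W[b,:2]*1000).astype(np.float32)),b.sum())
W,c,u,v=cloud(d); m=(np.hypot(W[:,0]-.49,W[:,1]-.336)<.05)&(W[:,2]>.05)&(W[:,2]<.3)&(c[:,2]>100)
print("tree z range",np.percentile(W[m,2],[1,50,99]) if m.any() else None)
E
```

```text
t 4.78 tcp [0.4894 0.3367 0.1343] jaw 50.32 down [ 1.e-04 -4.e-04 -1.e+00] w 0.0178 F [ 0.2 -0.1 -1.3] q [ 0.4   0.54  1.32 -0.    1.28 -0.47]
slide cm now: [ 0.05 10.63  0.02]
turn tool y 0.0 after turn slide: [ 0.05 10.63  0.02]
((492.28790283203125, 335.0123596191406), (82.95525360107422, 108.28260040283203), 50.091434478759766) 1503
tree z range [0.10817912 0.14091321 0.22091419]
```

View pics/w2.png

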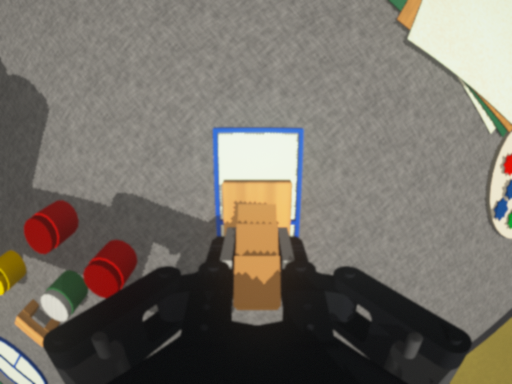

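View pics/s2.png

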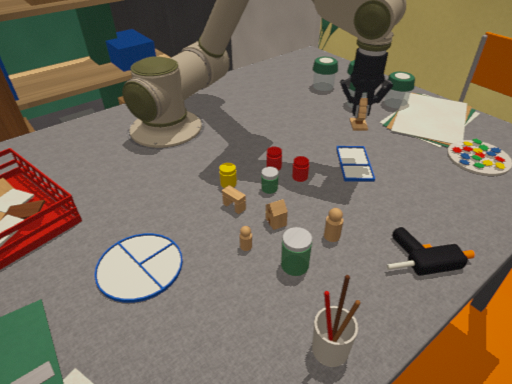

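The tree is held straight and foot-down over the longer compartment, with the tray rim at (215–302, 128) in the wrist view. In the scene view it hangs at (362,115) and the other stock is unmoved. Lowering.

Request:
servo_tool --increments '[{"delta_rot":[0,0,0],"slide":[0,2,0],"fingers":230},{"delta_rot":[0,0,0],"slide":[0,3,0],"fingers":230},{"delta_rot":[0,0,0],"slide":[0,2.5,0],"fingers":230},{"delta_rot":[0,0,0],"slide":[0,1.5,0],"fingers":230},{"delta_rot":[0,0,0],"slide":[0,0.7,0],"fingers":230},{"delta_rot":[0,0,0],"slide":[0,0.4,0],"fingers":230},{"delta_rot":[0,0,0],"slide":[0,0,0],"fingers":230},{"delta_rot":[0,0,0],"slide":[0,0,0],"fingers":230}]'

```text
t: 5.55
tcp_pos: [0.4901, 0.337, 0.0343]
orientation: [0.665, -0.665, 0.24, -0.241]
wrist_force: [-0.2, -0.3, -0.1]
grip_width: 0.0175
```

Request:
servo_tool --increments '[{"delta_rot":[0,0,0],"slide":[0,0.2,0],"fingers":230},{"delta_rot":[0,0,0],"slide":[0,0.15,0],"fingers":230},{"delta_rot":[0,0,0],"slide":[0,0,0],"fingers":230}]'

```text
t: 5.8
tcp_pos: [0.4898, 0.3373, 0.0306]
orientation: [0.666, -0.665, 0.24, -0.241]
wrist_force: [0.2, 0.1, 1.6]
grip_width: 0.0177
```

Request:
servo_tool --increments '[{"delta_rot":[0,0,0],"slide":[0,0.12,0],"fingers":230},{"delta_rot":[0,0,0],"slide":[0,0,0],"fingers":230}]'

```text
t: 5.97
tcp_pos: [0.4899, 0.3374, 0.0306]
orientation: [0.666, -0.665, 0.239, -0.241]
wrist_force: [-2.1, -1.5, 13.4]
grip_width: 0.0176
```

Request:
servo_tool --increments '[{"delta_rot":[0,0,0],"slide":[0,-0.12,0],"fingers":230},{"delta_rot":[0,0,0],"slide":[0,0,0],"fingers":150},{"delta_rot":[0,0,0],"slide":[0,0,0],"fingers":100},{"delta_rot":[0,0,0],"slide":[0,0,0],"fingers":100},{"delta_rot":[0,0,0],"slide":[0,0,0],"fingers":100},{"delta_rot":[0,0,0],"slide":[0,-1.5,0],"fingers":100},{"delta_rot":[0,0,0],"slide":[0,-2.8,0],"fingers":100},{"delta_rot":[0,0,0],"slide":[0,-2.8,0],"fingers":60},{"delta_rot":[0,0,0],"slide":[0,-2.8,0],"fingers":60},{"delta_rot":[0,0,0],"slide":[0,-2.5,0],"fingers":0},{"delta_rot":[0,0,0],"slide":[0,0,0],"fingers":0}]'

```text
t: 6.88
tcp_pos: [0.4911, 0.3379, 0.1589]
orientation: [0.667, -0.663, 0.238, -0.242]
wrist_force: [-0.5, 0.1, 1.0]
grip_width: 0.0854
```

```bash
python3 - <<'E'
from h import *
plan(.6655,.061,.14,50.3)
d=optics.capture("wrist"); cv2.imwrite("pics/w3.png",d["image"]); np.savez("w3.npz",**d)
d=optics.capture("scene"); np.savez("s3.npz",**d)
cv2.imwrite("pics/s3.png",cv2.resize(d["image"][110:200,300:420],None,fx=5,fy=5,interpolation=cv2.INTER_CUBIC))
W,c,u,v=cloud(dict(np.load("w3.npz")),True)
m=(np.hypot(W[:,0]-.49,W[:,1]-.337)<.05)
P=W[m&(W[:,2]>.03)&(W[:,2]<.1)];print(cv2.minAreaRect((P[:,:2]*1000).astype(np.float32)),P[:,2].max())
E
```

```text
t 6.88 tcp [0.4911 0.3379 0.1589] jaw 50.3 down [ 0.0081  0.0035 -1.    ] w 0.0854 F [-0.5  0.1  1. ] q [ 0.4   0.52  1.29 -0.    1.33 -0.47]
slide cm now: [ 31.1    1.94 -10.18]
turn tool y -0.0 after turn slide: [ 31.11   1.89 -10.16]
((486.55792236328125, 339.3347473144531), (18.024839401245117, 45.87491226196289), 50.2849006652832) 0.08531509433258616
```

View pics/w3.png

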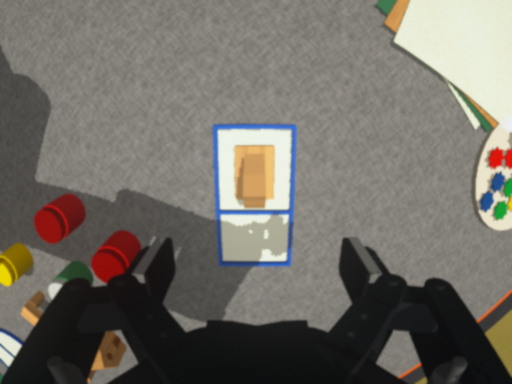

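View pics/s3.png

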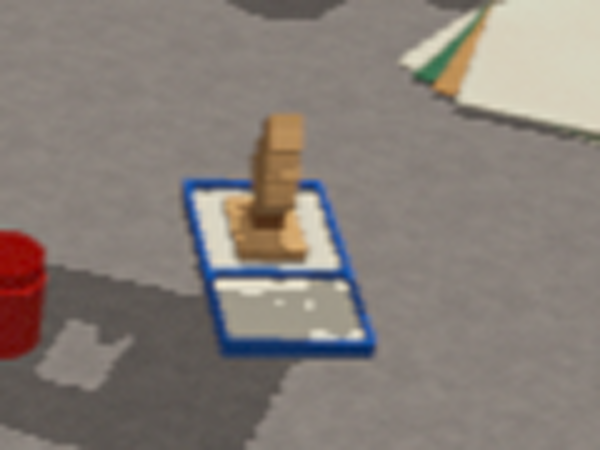

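The tree stands upright in the longer compartment (wrist 253,175, foot clear of the rim and divider; top at 85 mm). Moving to the large doll.

Request:
servo_tool --increments '[{"delta_rot":[0,0,0],"slide":[1.5,0,-0.5],"fingers":0},{"delta_rot":[0,0,0],"slide":[2.9,0,-0.95],"fingers":0},{"delta_rot":[0,0,0],"slide":[2.9,0,-0.95],"fingers":0},{"delta_rot":[0,0,0],"slide":[2.9,0,-0.95],"fingers":0},{"delta_rot":[0,0,0],"slide":[2.9,0,-0.95],"fingers":0},{"delta_rot":[0,0,0],"slide":[2.9,0,-0.95],"fingers":0},{"delta_rot":[0,0,0],"slide":[2.9,0,-0.95],"fingers":0},{"delta_rot":[0,0,0],"slide":[2.9,0,-0.95],"fingers":0},{"delta_rot":[0,0,0],"slide":[2.9,0,-0.95],"fingers":0},{"delta_rot":[0,0,0],"slide":[2.9,0.5,-0.95],"fingers":0},{"delta_rot":[0,0,0],"slide":[2.5,0.5,-0.8],"fingers":0},{"delta_rot":[0,0,0],"slide":[1,0.5,-0.3],"fingers":0}]'

```text
t: 7.98
tcp_pos: [0.6645, 0.0571, 0.1363]
orientation: [-0.664, 0.665, -0.242, 0.24]
wrist_force: [-0.5, 0.1, -1.8]
grip_width: 0.0854
```

Request:
servo_tool --increments '[{"delta_rot":[0,0,0],"slide":[0,0,0],"fingers":0},{"delta_rot":[0,0,0],"slide":[0,0,0],"fingers":0}]'

```text
t: 8.15
tcp_pos: [0.6629, 0.0608, 0.1373]
orientation: [-0.665, 0.665, -0.241, 0.239]
wrist_force: [0.1, 0.5, 0.5]
grip_width: 0.0857
```

```bash
python3 - <<'E'
from h import *
from scipy.optimize import least_squares
plan(.6655,.061,.018,50.3)
d=optics.capture("wrist"); cv2.imwrite("pics/w4.png",d["image"]); np.savez("w4.npz",**d)
W,c,u,v=cloud(d,True)
m=(np.hypot(W[:,0]-.6655,W[:,1]-.061)<.04)
P=W[m&(W[:,2]>.008)&(W[:,2]<.048)]
f=least_squares(lambda p:np.hypot(P[:,0]-p[0],P[:,1]-p[1])-.019,[.6655,.061],loss="soft_l1",f_scale=.001);print(f.x,len(P))
E
```

```text
t 8.15 tcp [0.6629 0.0608 0.1373] jaw 50.27 down [-3.e-03  7.e-04 -1.e+00] w 0.0857 F [0.1 0.5 0.5] q [-0.09  0.66  1.08  0.    1.4  -0.96]
slide cm now: [ 0.22 11.93  0.2 ]
turn tool y -0.001 after turn slide: [ 0.18 11.93  0.18]
[0.66444035 0.06216282] 367
```

View pics/w4.png

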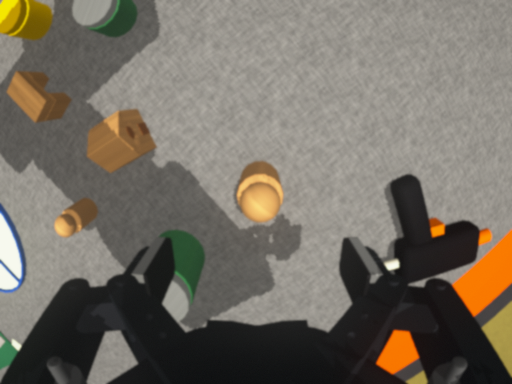

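The large doll (260,193) is centred between the fingers and the large jar (185,270) is clear of the left one. Lowering.

Request:
servo_tool --increments '[{"delta_rot":[0,0,0],"slide":[0.2,2,0.2],"fingers":0},{"delta_rot":[0,0,0],"slide":[0,3,0],"fingers":0},{"delta_rot":[0,0,0],"slide":[0,3,0],"fingers":0},{"delta_rot":[0,0,0],"slide":[0,2.3,0],"fingers":0},{"delta_rot":[0,0,0],"slide":[0,1.5,0],"fingers":0},{"delta_rot":[0,0,0],"slide":[0,0,0],"fingers":60},{"delta_rot":[0,0,0],"slide":[0,0,0],"fingers":180},{"delta_rot":[0,0,0],"slide":[0,0,0],"fingers":180},{"delta_rot":[0,0,0],"slide":[0,0,0],"fingers":180},{"delta_rot":[0,0,0],"slide":[0,0,0],"fingers":180},{"delta_rot":[0,0,0],"slide":[0,0,0],"fingers":180}]'

```text
t: 9.12
tcp_pos: [0.6673, 0.0609, 0.0228]
orientation: [0.666, -0.665, 0.239, -0.241]
wrist_force: [-1.2, 1.5, 7.3]
grip_width: 0.0375
```

```bash
python3 - <<'E'
from h import *
plan(.5491,.2872,.14,50.3)
E
```

```text
t 9.12 tcp [0.6673 0.0609 0.0228] jaw 50.29 down [ 3.1e-03  3.0e-04 -1.0e+00] w 0.0375 F [-1.2  1.5  7.3] q [-0.09  0.78  1.2   0.    1.16 -0.96]
slide cm now: [-23.52 -11.75   9.88]
turn tool y -0.0 after turn slide: [-23.54 -11.72   9.86]
```

Request:
servo_tool --increments '[{"delta_rot":[0,0,0],"slide":[0,-1.5,0],"fingers":180},{"delta_rot":[0,0,0],"slide":[0,-2.8,0],"fingers":180},{"delta_rot":[0,0,0],"slide":[0,-2.8,0],"fingers":180},{"delta_rot":[0,0,0],"slide":[0,-2.8,0],"fingers":180},{"delta_rot":[0,0,0],"slide":[-1,-1.5,0.42],"fingers":180},{"delta_rot":[0,0,0],"slide":[-2.5,0,1.05],"fingers":180},{"delta_rot":[0,0,0],"slide":[-2.8,0,1.18],"fingers":180},{"delta_rot":[0,0,0],"slide":[-2.8,0,1.18],"fingers":180},{"delta_rot":[0,0,0],"slide":[-2.8,0,1.18],"fingers":180},{"delta_rot":[0,0,0],"slide":[-2.8,0,1.18],"fingers":180},{"delta_rot":[0,0,0],"slide":[-2.8,0,1.18],"fingers":180},{"delta_rot":[0,0,0],"slide":[-2.8,0,1.18],"fingers":180}]'

```text
t: 10.12
tcp_pos: [0.5642, 0.2572, 0.1355]
orientation: [0.665, -0.665, 0.24, -0.241]
wrist_force: [0.3, -0.1, -0.5]
grip_width: 0.037
```

Request:
servo_tool --increments '[{"delta_rot":[0,0,0],"slide":[-2.2,0,0.9],"fingers":180},{"delta_rot":[0,0,0],"slide":[-1,0,0.4],"fingers":180},{"delta_rot":[0,0,0],"slide":[0,0,0],"fingers":180},{"delta_rot":[0,0,0],"slide":[0,0,0],"fingers":180}]'

```text
t: 10.45
tcp_pos: [0.549, 0.2861, 0.1352]
orientation: [0.665, -0.665, 0.24, -0.24]
wrist_force: [0.0, 0.6, -0.3]
grip_width: 0.0368
```

```bash
python3 - <<'E'
from h import *
plan(.549,.2875,.0285,50.3)
d=optics.capture("wrist"); cv2.imwrite("pics/w5.png",d["image"])
E
```

```text
t 10.45 tcp [0.549  0.2861 0.1352] jaw 50.31 down [ 8.e-04 -2.e-04 -1.e+00] w 0.0368 F [ 0.   0.6 -0.3] q [ 0.29  0.58  1.24 -0.    1.32 -0.59]
slide cm now: [-0.1  10.67  0.1 ]
turn tool y 0.0 after turn slide: [-0.09 10.67  0.1 ]
```

View pics/w5.png

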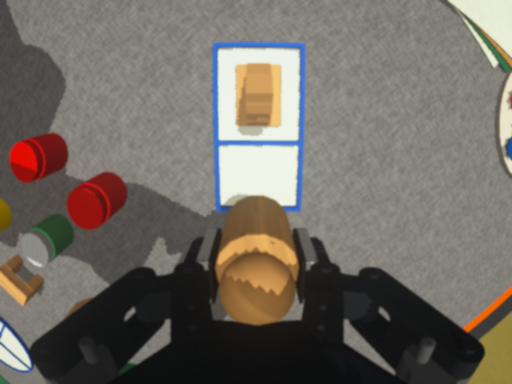

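The large doll is held upright (257,255) and the shorter compartment is free (260,175). Lowering.

Request:
servo_tool --increments '[{"delta_rot":[0,0,0],"slide":[-0.1,2,0.1],"fingers":180},{"delta_rot":[0,0,0],"slide":[0,3,0],"fingers":180},{"delta_rot":[0,0,0],"slide":[0,2.8,0],"fingers":180},{"delta_rot":[0,0,0],"slide":[0,1.5,0],"fingers":180},{"delta_rot":[0,0,0],"slide":[0,0.8,0],"fingers":180},{"delta_rot":[0,0,0],"slide":[0,0.5,0],"fingers":180},{"delta_rot":[0,0,0],"slide":[0,0.2,0],"fingers":180},{"delta_rot":[0,0,0],"slide":[0,0,0],"fingers":180}]'

```text
t: 11.17
tcp_pos: [0.5493, 0.2875, 0.0275]
orientation: [0.665, -0.665, 0.24, -0.241]
wrist_force: [0.6, -0.0, 0.2]
grip_width: 0.0374
```

Request:
servo_tool --increments '[{"delta_rot":[0,0,0],"slide":[0,0.12,0],"fingers":180},{"delta_rot":[0,0,0],"slide":[0,0,0],"fingers":180}]'

```text
t: 11.33
tcp_pos: [0.5493, 0.288, 0.0268]
orientation: [0.666, -0.665, 0.239, -0.241]
wrist_force: [0.8, -0.4, 2.3]
grip_width: 0.037
```

Request:
servo_tool --increments '[{"delta_rot":[0,0,0],"slide":[0,0,0],"fingers":130},{"delta_rot":[0,0,0],"slide":[0,0,0],"fingers":80},{"delta_rot":[0,0,0],"slide":[0,0,0],"fingers":80},{"delta_rot":[0,0,0],"slide":[0,0,0],"fingers":80},{"delta_rot":[0,0,0],"slide":[0,-1.5,0],"fingers":80},{"delta_rot":[0,0,0],"slide":[0,-2.8,0],"fingers":80},{"delta_rot":[0,0,0],"slide":[0,-2.8,0],"fingers":60},{"delta_rot":[0,0,0],"slide":[0,-2.8,0],"fingers":60},{"delta_rot":[0,0,0],"slide":[0,-2,0],"fingers":0},{"delta_rot":[0,0,0],"slide":[0,0,0],"fingers":0},{"delta_rot":[0,0,0],"slide":[0,0,0],"fingers":0}]'

```text
t: 12.25
tcp_pos: [0.5487, 0.288, 0.1454]
orientation: [0.665, -0.665, 0.24, -0.241]
wrist_force: [0.2, -0.2, -1.3]
grip_width: 0.0853
```

```bash
python3 - <<'E'
from h import *
plan(.550,-.008,.14,75.4)
d=optics.capture("wrist"); cv2.imwrite("pics/w6.png",d["image"])
d=optics.capture("side"); cv2.imwrite("pics/e6.png",d["image"])
E
```

```text
t 12.25 tcp [0.5487 0.288  0.1454] jaw 50.29 down [ 1.8e-03  6.0e-04 -1.0e+00] w 0.0853 F [ 0.2 -0.2 -1.3] q [ 0.29  0.57  1.23  0.    1.34 -0.59]
slide cm now: [ 19.01   0.53 -22.69]
turn tool y -0.438 after turn slide: [  7.58   0.54 -28.61]
```

View pics/w6.png

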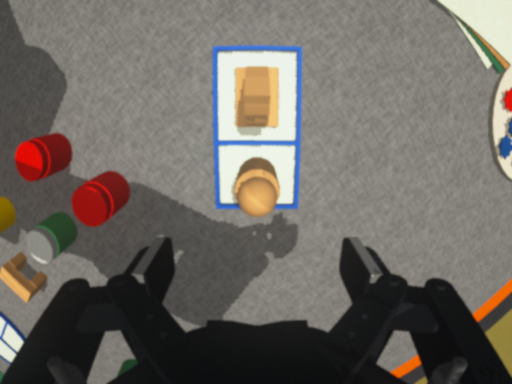

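View pics/e6.png

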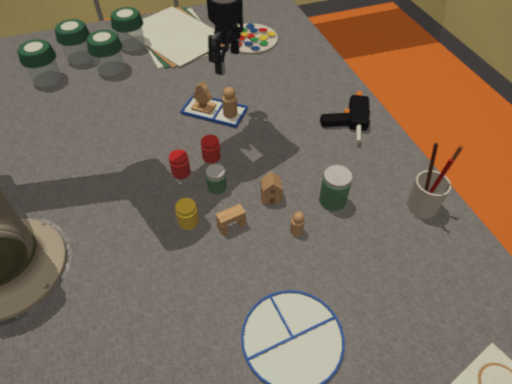

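Large doll stands in the shorter compartment (wrist 257,187; side 229,102), tree still up, the rest unmoved. Next the house: turn the jaws to 75.4° and move over it.

Request:
servo_tool --increments '[{"delta_rot":[0,-0.11,0],"slide":[0,0,0],"fingers":0},{"delta_rot":[0,-0.11,0],"slide":[0,0,0],"fingers":0},{"delta_rot":[0,-0.11,0],"slide":[0,0,0],"fingers":0},{"delta_rot":[0,-0.108,0],"slide":[0,0,0],"fingers":0},{"delta_rot":[0,0,0],"slide":[0.5,0,-1.9],"fingers":0},{"delta_rot":[0,0,0],"slide":[0.8,0,-3],"fingers":0},{"delta_rot":[0,0,0],"slide":[0.8,0,-3],"fingers":0},{"delta_rot":[0,0,0],"slide":[0.8,0,-3],"fingers":0},{"delta_rot":[0,0,0],"slide":[0.8,0,-3],"fingers":0},{"delta_rot":[0,0,0],"slide":[0.8,0,-3],"fingers":0},{"delta_rot":[0,0,0],"slide":[0.8,0,-3],"fingers":0},{"delta_rot":[0,0,0],"slide":[0.8,0,-3],"fingers":0}]'

```text
t: 13.35
tcp_pos: [0.549, 0.0495, 0.1432]
orientation: [0.701, -0.701, 0.091, -0.089]
wrist_force: [0.3, 0.2, 0.3]
grip_width: 0.0851
```

Request:
servo_tool --increments '[{"delta_rot":[0,0,0],"slide":[0.8,0,-3],"fingers":0},{"delta_rot":[0,0,0],"slide":[0.5,0.3,-2],"fingers":0},{"delta_rot":[0,0,0],"slide":[0.2,0.2,-0.7],"fingers":0},{"delta_rot":[0,0,0],"slide":[0,0,0],"fingers":0},{"delta_rot":[0,0,0],"slide":[0,0,0],"fingers":0}]'

```text
t: 13.77
tcp_pos: [0.5496, -0.0075, 0.1388]
orientation: [0.702, -0.701, 0.091, -0.089]
wrist_force: [-0.9, 0.4, -0.5]
grip_width: 0.0849
```

```bash
python3 - <<'E'
from h import *
d=optics.capture("wrist"); cv2.imwrite("pics/w7.png",d["image"])
W,c,u,v=cloud(d,True)
m=(np.hypot(W[:,0]-.55,W[:,1]+.008)<.04)
P=W[m&(W[:,2]>.046)&(W[:,2]<.08)];T=P[P[:,2]>.0595,:2]
print(cv2.minAreaRect((P[:,:2]*1000).astype(np.float32)),P[:,2].max(),T.mean(0))
P=W[m&(W[:,2]>.008)&(W[:,2]<.08)];print(cv2.minAreaRect((P[:,:2]*1000).astype(np.float32)))
plan(.550,-.008,.018,75.4)
E
```

```text
((547.8984985351562, -6.118284225463867), (36.093833923339844, 41.26359176635742), 75.76292419433594) 0.06726259118592257 [ 0.54727978 -0.00600971]
((547.9993896484375, -6.101097106933594), (36.08091354370117, 44.0544548034668), 75.95177459716797)
t 13.82 tcp [ 0.5497 -0.007   0.1391] jaw 75.42 down [-1.2e-03  6.0e-04 -1.0e+00] w 0.0852 F [ 0.1 -0.4  0.5] q [-0.23  0.46  1.44  0.    1.23 -1.54]
slide cm now: [ 0.07 12.11 -0.09]
turn tool y 0.0 after turn slide: [ 0.06 12.11 -0.09]
```

View pics/w7.png

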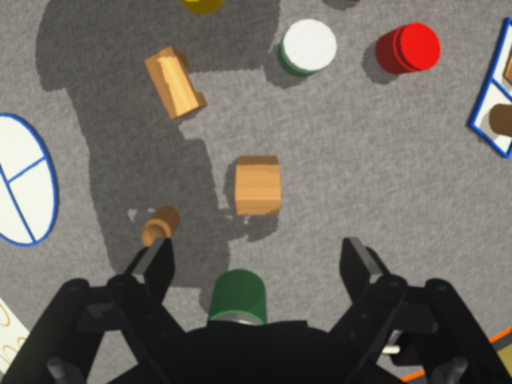

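House (258,185) is square and centred between the fingers, with the small doll (160,225) clear. Lowering.

Request:
servo_tool --increments '[{"delta_rot":[0,0,0],"slide":[0,2,0],"fingers":0},{"delta_rot":[0,0,0],"slide":[0,3,0],"fingers":0},{"delta_rot":[0,0,0],"slide":[0,3,0],"fingers":0},{"delta_rot":[0,0,0],"slide":[0,2.4,0],"fingers":0},{"delta_rot":[0,0,0],"slide":[0,1.5,0],"fingers":0},{"delta_rot":[0,0,0],"slide":[0,0,0],"fingers":60},{"delta_rot":[0,0,0],"slide":[0,0,0],"fingers":180},{"delta_rot":[0,0,0],"slide":[0,0,0],"fingers":180},{"delta_rot":[0,0,0],"slide":[0,0,0],"fingers":180},{"delta_rot":[0,0,0],"slide":[0,0,0],"fingers":180},{"delta_rot":[0,0,0],"slide":[0,0,0],"fingers":180}]'

```text
t: 14.73
tcp_pos: [0.5507, -0.0079, 0.022]
orientation: [0.701, -0.701, 0.089, -0.091]
wrist_force: [-0.9, 2.3, 7.7]
grip_width: 0.0359
```

```bash
python3 - <<'E'
from h import *
plan(.4766,-.3597,.14,96.3)
E
```

```text
t 14.73 tcp [ 0.5507 -0.0079  0.022 ] jaw 75.38 down [ 2.8e-03 -3.0e-04 -1.0e+00] w 0.0359 F [-0.9  2.3  7.7] q [-0.23  0.62  1.57  0.    0.95 -1.55]
slide cm now: [  1.74 -11.81 -35.91]
turn tool y -0.365 after turn slide: [-11.23 -11.8  -34.15]
```

Request:
servo_tool --increments '[{"delta_rot":[0,0,0],"slide":[0,-1.5,0],"fingers":180},{"delta_rot":[0,0,0],"slide":[0,-2.8,0],"fingers":180},{"delta_rot":[0,0,0],"slide":[0,-2.8,0],"fingers":180},{"delta_rot":[0,0,0],"slide":[0,-2.8,0],"fingers":180},{"delta_rot":[0,-0.1217,0],"slide":[0,-1.5,0],"fingers":180},{"delta_rot":[0,-0.1217,0],"slide":[0,0,0],"fingers":180},{"delta_rot":[0,-0.1217,0],"slide":[0,0,0],"fingers":180},{"delta_rot":[0,0,0],"slide":[-0.5,0,-1.6],"fingers":180},{"delta_rot":[0,0,0],"slide":[-1,0,-3],"fingers":180},{"delta_rot":[0,0,0],"slide":[-1,0,-3],"fingers":180},{"delta_rot":[0,0,0],"slide":[-1,0,-3],"fingers":180},{"delta_rot":[0,0,0],"slide":[-1,0,-3],"fingers":180}]'

```text
t: 15.73
tcp_pos: [0.5195, -0.1494, 0.1351]
orientation: [-0.706, 0.706, 0.039, -0.039]
wrist_force: [0.6, -0.5, -1.3]
grip_width: 0.0357
```

Request:
servo_tool --increments '[{"delta_rot":[0,0,0],"slide":[-1,0,-3],"fingers":180},{"delta_rot":[0,0,0],"slide":[-1,0,-3],"fingers":180},{"delta_rot":[0,0,0],"slide":[-1,0,-3],"fingers":180},{"delta_rot":[0,0,0],"slide":[-1,0,-3],"fingers":180},{"delta_rot":[0,0,0],"slide":[-1,0,-3],"fingers":180},{"delta_rot":[0,0,0],"slide":[-1,0,-2.8],"fingers":180},{"delta_rot":[0,0,0],"slide":[-0.5,0,-1.8],"fingers":180},{"delta_rot":[0,0,0],"slide":[-0.2,0,-1],"fingers":180},{"delta_rot":[0,0,0],"slide":[0,0,0],"fingers":180},{"delta_rot":[0,0,0],"slide":[0,0,0],"fingers":180}]'

```text
t: 16.57
tcp_pos: [0.4761, -0.3596, 0.1346]
orientation: [0.706, -0.706, -0.039, 0.039]
wrist_force: [0.1, 0.7, -0.6]
grip_width: 0.0356
```

```bash
python3 - <<'E'
from h import *
from scipy.optimize import least_squares
plan(.4766,-.3597,.0285,96.3)
d=optics.capture("wrist"); cv2.imwrite("pics/w8.png",d["image"])
W,c,u,v=cloud(d,True);c=c.astype(int)
m=(c[:,0]>c[:,2]+40)&(c[:,0]>c[:,1]+20)&(W[:,2]<.016)&(W[:,2]>.004)&(np.hypot(W[:,0]-.472,W[:,1]+.318)<.1)
W=W[m];R=np.hypot(W[:,0]-.472,W[:,1]+.318); Q=W[R>.078]
f=least_squares(lambda p:np.hypot(Q[:,0]-p[0],Q[:,1]-p[1])-.087,[.47,-.32],loss="soft_l1",f_scale=.001); print("tray",f.x)
E
```

```text
t 16.57 tcp [ 0.4761 -0.3596  0.1346] jaw 96.28 down [-1.e-04  5.e-04 -1.e+00] w 0.0356 F [ 0.1  0.7 -0.6] q [-0.85  0.54  1.31  0.    1.29 -2.53]
slide cm now: [ 0.05 10.61 -0.02]
turn tool y -0.0 after turn slide: [ 5.000e-02  1.061e+01 -1.000e-02]
tray [ 0.47049911 -0.3162152 ]
```

View pics/w8.png

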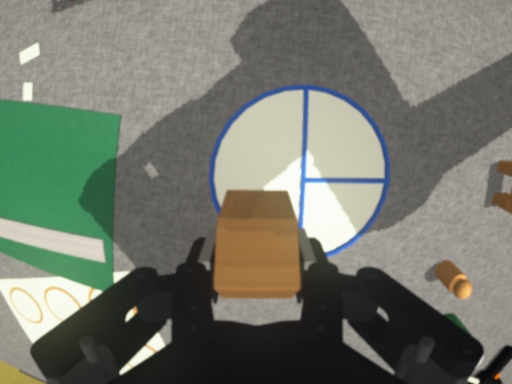

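Wrist view shows the house held upright (258,243) and the tray rim circle centred at (300,170); the tray fit agrees to 2 mm. Lowering into the half-round.

Request:
servo_tool --increments '[{"delta_rot":[0,0,0],"slide":[0,2,0],"fingers":180},{"delta_rot":[0,0,0],"slide":[0,3,0],"fingers":180},{"delta_rot":[0,0,0],"slide":[0,2.8,0],"fingers":180},{"delta_rot":[0,0,0],"slide":[0,1.5,0],"fingers":180},{"delta_rot":[0,0,0],"slide":[0,0.8,0],"fingers":180},{"delta_rot":[0,0,0],"slide":[0,0.4,0],"fingers":180},{"delta_rot":[0,0,0],"slide":[0,0.2,0],"fingers":180},{"delta_rot":[0,0,0],"slide":[0,0,0],"fingers":180}]'

```text
t: 17.28
tcp_pos: [0.4766, -0.3601, 0.0284]
orientation: [-0.706, 0.706, 0.039, -0.039]
wrist_force: [-0.1, -0.8, -0.5]
grip_width: 0.0356
```

Request:
servo_tool --increments '[{"delta_rot":[0,0,0],"slide":[0,0.12,0],"fingers":180},{"delta_rot":[0,0,0],"slide":[0,0,0],"fingers":180}]'

```text
t: 17.45
tcp_pos: [0.4764, -0.3605, 0.0272]
orientation: [-0.706, 0.706, 0.039, -0.039]
wrist_force: [-0.1, -0.3, -0.6]
grip_width: 0.0358
```

Request:
servo_tool --increments '[{"delta_rot":[0,0,0],"slide":[0,0.1,0],"fingers":180},{"delta_rot":[0,0,0],"slide":[0,0,0],"fingers":180}]'

```text
t: 17.62
tcp_pos: [0.4764, -0.3605, 0.027]
orientation: [-0.706, 0.707, 0.039, -0.038]
wrist_force: [-2.9, 1.4, 8.0]
grip_width: 0.0356
```

Request:
servo_tool --increments '[{"delta_rot":[0,0,0],"slide":[0,-0.08,0],"fingers":180},{"delta_rot":[0,0,0],"slide":[0,0,0],"fingers":130},{"delta_rot":[0,0,0],"slide":[0,0,0],"fingers":80},{"delta_rot":[0,0,0],"slide":[0,0,0],"fingers":80},{"delta_rot":[0,0,0],"slide":[0,0,0],"fingers":80},{"delta_rot":[0,0,0],"slide":[0,-1.5,0],"fingers":80},{"delta_rot":[0,0,0],"slide":[0,-2.8,0],"fingers":80},{"delta_rot":[0,0,0],"slide":[0,-2.8,0],"fingers":60},{"delta_rot":[0,0,0],"slide":[0,-2.8,0],"fingers":60},{"delta_rot":[0,0,0],"slide":[0,-2,0],"fingers":0},{"delta_rot":[0,0,0],"slide":[0,0,0],"fingers":0},{"delta_rot":[0,0,0],"slide":[0,0,0],"fingers":0}]'

```text
t: 18.62
tcp_pos: [0.4763, -0.3604, 0.1459]
orientation: [-0.706, 0.707, 0.039, -0.038]
wrist_force: [-0.6, -0.2, -0.1]
grip_width: 0.0853
```

```bash
python3 - <<'E'
from h import *
plan(.567,-.109,.13,96.3)
d=optics.capture("wrist"); cv2.imwrite("pics/w9.png",d["image"])
E
```

```text
t 18.62 tcp [ 0.4763 -0.3604  0.1459] jaw 96.29 down [ 0.0012 -0.0013 -1.    ] w 0.0853 F [-0.6 -0.2 -0.1] q [-0.85  0.53  1.3   0.    1.31 -2.53]
slide cm now: [11.77  1.57 24.  ]
turn tool y -0.0 after turn slide: [11.78  1.59 24.  ]
```

View pics/w9.png

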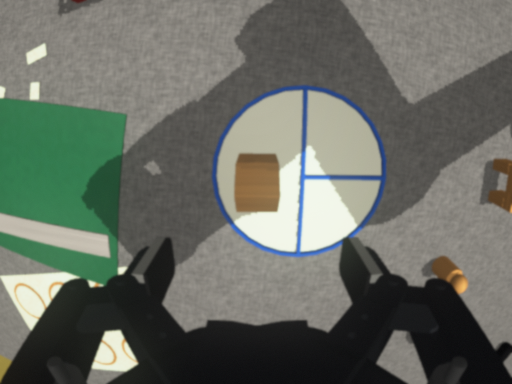

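House stands in the half-round (258,183), clear of the rim and divider. Moving over the small doll.

Request:
servo_tool --increments '[{"delta_rot":[0,0,0],"slide":[0.7,0,1.4],"fingers":0},{"delta_rot":[0,0,0],"slide":[1.4,0,2.8],"fingers":0},{"delta_rot":[0,0,0],"slide":[1.4,0,2.8],"fingers":0},{"delta_rot":[0,0,0],"slide":[1.4,0,2.8],"fingers":0},{"delta_rot":[0,0,0],"slide":[1.4,0,2.8],"fingers":0},{"delta_rot":[0,0,0],"slide":[1.4,0,2.8],"fingers":0},{"delta_rot":[0,0,0],"slide":[1.4,0,2.8],"fingers":0},{"delta_rot":[0,0,0],"slide":[1.3,0.5,2.8],"fingers":0},{"delta_rot":[0,0,0],"slide":[0.9,0.5,2],"fingers":0},{"delta_rot":[0,0,0],"slide":[0.5,0.5,1],"fingers":0},{"delta_rot":[0,0,0],"slide":[0,0,0],"fingers":0},{"delta_rot":[0,0,0],"slide":[0,0,0],"fingers":0}]'

```text
t: 19.67
tcp_pos: [0.5667, -0.1087, 0.1294]
orientation: [0.706, -0.706, -0.039, 0.04]
wrist_force: [-0.3, -0.7, -0.3]
grip_width: 0.0852
```

```bash
python3 - <<'E'
from h import *
from scipy.optimize import least_squares
d=optics.capture("wrist"); cv2.imwrite("pics/w10.png",d["image"])
W,c,u,v=cloud(d,True)
m=(np.hypot(W[:,0]-.567,W[:,1]+.109)<.035)
P=W[m&(W[:,2]>.008)&(W[:,2]<.032)]
f=least_squares(lambda p:np.hypot(P[:,0]-p[0],P[:,1]-p[1])-.014,[.567,-.109],loss="soft_l1",f_scale=.001);print(f.x,len(P),W[m&(W[:,2]<.1),2].max())
plan(.567,-.109,.008,96.3)
E
```

```text
[ 0.56620226 -0.10863083] 179 0.06134256147375933
t 19.72 tcp [ 0.5668 -0.1095  0.1298] jaw 96.28 down [-9.e-04 -0.e+00 -1.e+00] w 0.0859 F [ 0.1  0.6 -0.1] q [-0.4   0.52  1.38 -0.    1.25 -2.08]
slide cm now: [ 0.04 12.18  0.05]
turn tool y -0.0 after turn slide: [ 0.03 12.18  0.05]
```

View pics/w10.png

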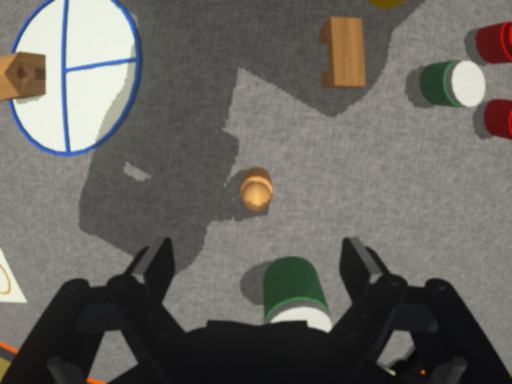

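Small doll (257,188) is centred and the large jar (297,290) well outside the closing line. Lowering.

Request:
servo_tool --increments '[{"delta_rot":[0,0,0],"slide":[0,2,0],"fingers":0},{"delta_rot":[0,0,0],"slide":[0,3,0],"fingers":0},{"delta_rot":[0,0,0],"slide":[0,3,0],"fingers":0},{"delta_rot":[0,0,0],"slide":[0,2.4,0],"fingers":0},{"delta_rot":[0,0,0],"slide":[0,1.6,0],"fingers":0},{"delta_rot":[0,0,0],"slide":[0,0,0],"fingers":90},{"delta_rot":[0,0,0],"slide":[0,0,0],"fingers":210},{"delta_rot":[0,0,0],"slide":[0,0,0],"fingers":210},{"delta_rot":[0,0,0],"slide":[0,0,0],"fingers":210},{"delta_rot":[0,0,0],"slide":[0,0,0],"fingers":210},{"delta_rot":[0,0,0],"slide":[0,0,0],"fingers":210},{"delta_rot":[0,0,0],"slide":[0,0,0],"fingers":210}]'

```text
t: 20.72
tcp_pos: [0.5676, -0.1092, 0.0116]
orientation: [-0.706, 0.707, 0.04, -0.038]
wrist_force: [-1.7, -1.3, 6.0]
grip_width: 0.0272
```

```bash
python3 - <<'E'
from h import *
plan(.4318,-.2855,.13,96.3)
E
```

```text
t 20.72 tcp [ 0.5676 -0.1092  0.0116] jaw 96.3 down [ 0.0022 -0.0014 -1.    ] w 0.0272 F [-1.7 -1.3  6. ] q [-0.39  0.67  1.5  -0.    0.97 -2.08]
slide cm now: [-15.41 -11.84 -16.05]
turn tool y 0.0 after turn slide: [-15.44 -11.84 -16.03]
```

Request:
servo_tool --increments '[{"delta_rot":[0,0,0],"slide":[0,-1.5,0],"fingers":210},{"delta_rot":[0,0,0],"slide":[0,-2.8,0],"fingers":210},{"delta_rot":[0,0,0],"slide":[0,-2.8,0],"fingers":210},{"delta_rot":[0,0,0],"slide":[0,-2.8,0],"fingers":210},{"delta_rot":[0,0,0],"slide":[-1,-1.8,-1],"fingers":210},{"delta_rot":[0,0,0],"slide":[-2,0,-2],"fingers":210},{"delta_rot":[0,0,0],"slide":[-2,0,-2],"fingers":210},{"delta_rot":[0,0,0],"slide":[-2,0,-2.1],"fingers":210},{"delta_rot":[0,0,0],"slide":[-2,0,-2.1],"fingers":210},{"delta_rot":[0,0,0],"slide":[-2,0,-2.1],"fingers":210},{"delta_rot":[0,0,0],"slide":[-2,0,-2.1],"fingers":210},{"delta_rot":[0,0,0],"slide":[-1.5,0,-1.6],"fingers":210}]'

```text
t: 21.72
tcp_pos: [0.4381, -0.2753, 0.1278]
orientation: [-0.706, 0.706, 0.039, -0.038]
wrist_force: [0.0, -0.2, -1.0]
grip_width: 0.0273
```

Request:
servo_tool --increments '[{"delta_rot":[0,0,0],"slide":[-0.9,0,-1],"fingers":210},{"delta_rot":[0,0,0],"slide":[0,0,0],"fingers":210},{"delta_rot":[0,0,0],"slide":[0,0,0],"fingers":210}]'

```text
t: 21.97
tcp_pos: [0.4314, -0.2849, 0.1276]
orientation: [-0.706, 0.706, 0.039, -0.038]
wrist_force: [0.5, -0.9, -0.9]
grip_width: 0.0272
```

```bash
python3 - <<'E'
from h import *
d=optics.capture("wrist"); cv2.imwrite("pics/w11.png",d["image"])
plan(.4318,-.2855,.0185,96.3)
E
```

```text
t 22.02 tcp [ 0.4317 -0.2844  0.1276] jaw 96.29 down [ 5.e-04 -2.e-04 -1.e+00] w 0.0271 F [-0.3 -0.1  0.1] q [-0.81  0.43  1.55  0.    1.16 -2.49]
slide cm now: [-1.000e-02  1.091e+01 -1.100e-01]
turn tool y -0.0 after turn slide: [-1.000e-02  1.091e+01 -1.100e-01]
```

View pics/w11.png

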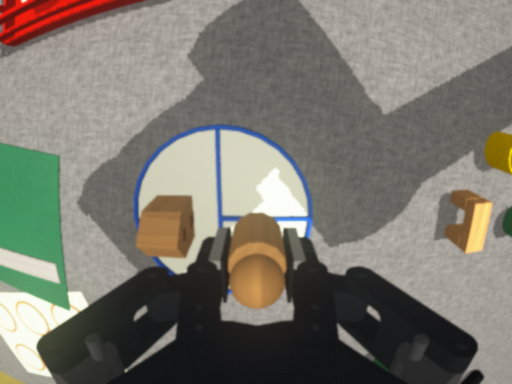

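Small doll held upright (258,262), house clear to the left (165,226). The quarter beneath the doll is free. Lowering.

Request:
servo_tool --increments '[{"delta_rot":[0,0,0],"slide":[0,2,-0.1],"fingers":210},{"delta_rot":[0,0,0],"slide":[0,3,0],"fingers":210},{"delta_rot":[0,0,0],"slide":[0,3,0],"fingers":210},{"delta_rot":[0,0,0],"slide":[0,1.6,0],"fingers":210},{"delta_rot":[0,0,0],"slide":[0,0.8,0],"fingers":210},{"delta_rot":[0,0,0],"slide":[0,0.4,0],"fingers":210},{"delta_rot":[0,0,0],"slide":[0,0.15,0],"fingers":210},{"delta_rot":[0,0,0],"slide":[0,0,0],"fingers":210}]'

```text
t: 22.68
tcp_pos: [0.4322, -0.2858, 0.0184]
orientation: [-0.706, 0.706, 0.039, -0.039]
wrist_force: [0.8, 0.5, -0.1]
grip_width: 0.0267
```

Request:
servo_tool --increments '[{"delta_rot":[0,0,0],"slide":[0,0.18,0],"fingers":210},{"delta_rot":[0,0,0],"slide":[0,0,0],"fingers":210}]'

```text
t: 22.85
tcp_pos: [0.4321, -0.286, 0.0167]
orientation: [-0.706, 0.707, 0.039, -0.038]
wrist_force: [0.4, -0.1, -0.7]
grip_width: 0.0272
```

Request:
servo_tool --increments '[{"delta_rot":[0,0,0],"slide":[0,0.08,0],"fingers":210},{"delta_rot":[0,0,0],"slide":[0,0,0],"fingers":210}]'

```text
t: 23.02
tcp_pos: [0.4321, -0.2861, 0.0166]
orientation: [-0.705, 0.707, 0.039, -0.038]
wrist_force: [-0.9, 2.1, 11.2]
grip_width: 0.0271
```

Request:
servo_tool --increments '[{"delta_rot":[0,0,0],"slide":[0,-0.07,0],"fingers":210},{"delta_rot":[0,0,0],"slide":[0,0,0],"fingers":160},{"delta_rot":[0,0,0],"slide":[0,0,0],"fingers":110},{"delta_rot":[0,0,0],"slide":[0,0,0],"fingers":110},{"delta_rot":[0,0,0],"slide":[0,0,0],"fingers":110},{"delta_rot":[0,0,0],"slide":[0,-1.5,0],"fingers":110},{"delta_rot":[0,0,0],"slide":[0,-2.8,0],"fingers":110},{"delta_rot":[0,0,0],"slide":[0,-2.8,0],"fingers":100},{"delta_rot":[0,0,0],"slide":[0,-2.8,0],"fingers":60},{"delta_rot":[0,0,0],"slide":[0,-2,0],"fingers":0},{"delta_rot":[0,0,0],"slide":[0,0,0],"fingers":0},{"delta_rot":[0,0,0],"slide":[0,0,0],"fingers":0}]'

```text
t: 24.02
tcp_pos: [0.4318, -0.2858, 0.1354]
orientation: [-0.706, 0.707, 0.039, -0.038]
wrist_force: [-0.8, 0.2, -0.5]
grip_width: 0.0855
```

```bash
python3 - <<'E'
from h import *
plan(.4445,.061,.13,96.3)
d=optics.capture("wrist"); cv2.imwrite("pics/w12.png",d["image"])
E
```

```text
t 24.02 tcp [ 0.4318 -0.2858  0.1354] jaw 96.3 down [ 0.0012 -0.0013 -1.    ] w 0.0855 F [-0.8  0.2 -0.5] q [-0.81  0.42  1.54  0.    1.18 -2.49]
slide cm now: [ 5.07  0.5  34.34]
turn tool y -0.0 after turn slide: [ 5.07  0.54 34.33]
```

View pics/w12.png

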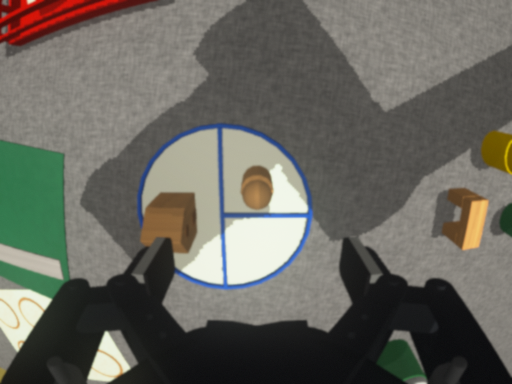

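Small doll stands in one quarter (257,187), house still upright (170,220). Moving to the small green jar.

Request:
servo_tool --increments '[{"delta_rot":[0,0,0],"slide":[0.2,0,1.5],"fingers":0},{"delta_rot":[0,0,0],"slide":[0.45,0,3],"fingers":0},{"delta_rot":[0,0,0],"slide":[0.45,0,3],"fingers":0},{"delta_rot":[0,0,0],"slide":[0.45,0,3],"fingers":0},{"delta_rot":[0,0,0],"slide":[0.45,0,3],"fingers":0},{"delta_rot":[0,0,0],"slide":[0.45,0,3],"fingers":0},{"delta_rot":[0,0,0],"slide":[0.45,0,3],"fingers":0},{"delta_rot":[0,0,0],"slide":[0.45,0,3],"fingers":0},{"delta_rot":[0,0,0],"slide":[0.45,0,3],"fingers":0},{"delta_rot":[0,0,0],"slide":[0.45,0,3],"fingers":0},{"delta_rot":[0,0,0],"slide":[0.45,0,3],"fingers":0},{"delta_rot":[0,0,0],"slide":[0.25,0.2,1.8],"fingers":0}]'

```text
t: 25.07
tcp_pos: [0.443, 0.0538, 0.1319]
orientation: [0.706, -0.706, -0.039, 0.04]
wrist_force: [-0.5, -0.5, 0.3]
grip_width: 0.0852
```

Request:
servo_tool --increments '[{"delta_rot":[0,0,0],"slide":[0.1,0.2,1],"fingers":0},{"delta_rot":[0,0,0],"slide":[0,0,0],"fingers":0},{"delta_rot":[0,0,0],"slide":[0,0,0],"fingers":0}]'

```text
t: 25.32
tcp_pos: [0.4438, 0.0607, 0.1302]
orientation: [0.706, -0.706, -0.039, 0.04]
wrist_force: [0.8, -0.4, -0.2]
grip_width: 0.085
```

```bash
python3 - <<'E'
from h import *
from scipy.optimize import least_squares
d=optics.capture("wrist"); cv2.imwrite("pics/w13.png",d["image"])
W,c,u,v=cloud(d,True)
m=(np.hypot(W[:,0]-.4445,W[:,1]-.061)<.04)
P=W[m&(W[:,2]>.008)&(W[:,2]<.042)]
f=least_squares(lambda p:np.hypot(P[:,0]-p[0],P[:,1]-p[1])-.022,[.4445,.061],loss="soft_l1",f_scale=.001);print(f.x,len(P),W[m&(W[:,2]<.1),2].max())
plan(.4445,.061,.01,96.3)
E
```

```text
[0.44379856 0.06181802] 371 0.05835057509422839
t 25.37 tcp [0.444  0.0602 0.1304] jaw 96.28 down [-1.e-03 -1.e-04 -1.e+00] w 0.0854 F [ 0.1 -0.4 -0.2] q [-0.13  0.32  1.73 -0.    1.1  -1.81]
slide cm now: [ 0.07 12.04  0.07]
turn tool y -0.0 after turn slide: [ 0.06 12.04  0.07]
```

View pics/w13.png

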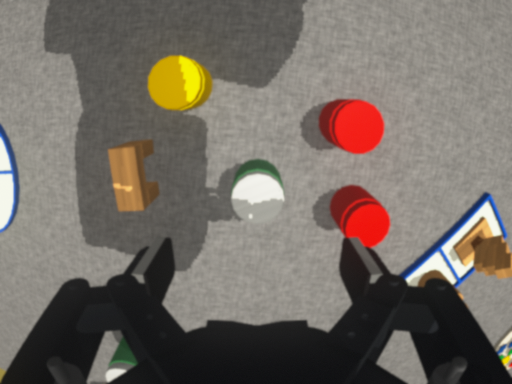

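The green jar with the white lid (257,192) is centred. The red jars at (352,125) and (360,217), the yellow jar at (180,83) and the arch at (133,177) are all clear of the fingers. Lowering.

Request:
servo_tool --increments '[{"delta_rot":[0,0,0],"slide":[0.05,2,0.1],"fingers":0},{"delta_rot":[0,0,0],"slide":[0,3,0],"fingers":0},{"delta_rot":[0,0,0],"slide":[0,3,0],"fingers":0},{"delta_rot":[0,0,0],"slide":[0,2.4,0],"fingers":0},{"delta_rot":[0,0,0],"slide":[0,1.5,0],"fingers":0},{"delta_rot":[0,0,0],"slide":[0,0,0],"fingers":60},{"delta_rot":[0,0,0],"slide":[0,0,0],"fingers":160},{"delta_rot":[0,0,0],"slide":[0,0,0],"fingers":160},{"delta_rot":[0,0,0],"slide":[0,0,0],"fingers":160},{"delta_rot":[0,0,0],"slide":[0,0,0],"fingers":160},{"delta_rot":[0,0,0],"slide":[0,0,0],"fingers":160}]' --force 40

```text
t: 26.28
tcp_pos: [0.4453, 0.0614, 0.0131]
orientation: [-0.706, 0.706, 0.04, -0.038]
wrist_force: [-0.7, -2.4, 7.9]
grip_width: 0.0428
```

```bash
python3 - <<'E'
from h import *
plan(.5035,-.278,.135,96.3)
E
```

```text
t 26.28 tcp [0.4453 0.0614 0.0131] jaw 96.3 down [ 2.7e-03 -8.0e-04 -1.0e+00] w 0.0428 F [-0.7 -2.4  7.9] q [-0.13  0.52  1.86 -0.    0.76 -1.81]
slide cm now: [  2.09 -12.15 -34.39]
turn tool y 0.0 after turn slide: [  2.06 -12.19 -34.38]
```

Request:
servo_tool --increments '[{"delta_rot":[0,0,0],"slide":[0,-1.5,0],"fingers":160},{"delta_rot":[0,0,0],"slide":[0,-2.8,0],"fingers":160},{"delta_rot":[0,0,0],"slide":[0,-2.8,0],"fingers":160},{"delta_rot":[0,0,0],"slide":[0,-2.8,0],"fingers":160},{"delta_rot":[0,0,0],"slide":[0.1,-2.2,-1.5],"fingers":160},{"delta_rot":[0,0,0],"slide":[0.2,0,-3],"fingers":160},{"delta_rot":[0,0,0],"slide":[0.2,0,-3],"fingers":160},{"delta_rot":[0,0,0],"slide":[0.2,0,-3],"fingers":160},{"delta_rot":[0,0,0],"slide":[0.2,0,-3],"fingers":160},{"delta_rot":[0,0,0],"slide":[0.2,0,-3],"fingers":160},{"delta_rot":[0,0,0],"slide":[0.2,0,-3],"fingers":160},{"delta_rot":[0,0,0],"slide":[0.2,0,-3],"fingers":160}]'

```text
t: 27.28
tcp_pos: [0.4841, -0.1617, 0.1334]
orientation: [-0.706, 0.706, 0.039, -0.039]
wrist_force: [0.2, -0.1, -0.8]
grip_width: 0.043
```

Request:
servo_tool --increments '[{"delta_rot":[0,0,0],"slide":[0.2,0,-3],"fingers":160},{"delta_rot":[0,0,0],"slide":[0.2,0,-3],"fingers":160},{"delta_rot":[0,0,0],"slide":[0.2,0,-3],"fingers":160},{"delta_rot":[0,0,0],"slide":[0.1,0,-1.9],"fingers":160},{"delta_rot":[0,0,0],"slide":[0,0,-1],"fingers":160},{"delta_rot":[0,0,0],"slide":[0,0,0],"fingers":160},{"delta_rot":[0,0,0],"slide":[0,0,0],"fingers":160}]'

```text
t: 27.87
tcp_pos: [0.5039, -0.277, 0.1329]
orientation: [0.706, -0.706, -0.039, 0.039]
wrist_force: [-0.2, 1.2, -1.3]
grip_width: 0.0425
```

```bash
python3 - <<'E'
from h import *
plan(.5035,-.278,.02,96.3)
d=optics.capture("wrist"); cv2.imwrite("pics/w14.png",d["image"])
E
```

```text
t 27.87 tcp [ 0.5039 -0.277   0.1329] jaw 96.29 down [-3.e-04  6.e-04 -1.e+00] w 0.0425 F [-0.2  1.2 -1.3] q [-0.71  0.51  1.38  0.    1.25 -2.39]
slide cm now: [-0.05 11.29 -0.1 ]
turn tool y -0.0 after turn slide: [-0.05 11.29 -0.1 ]
```

View pics/w14.png

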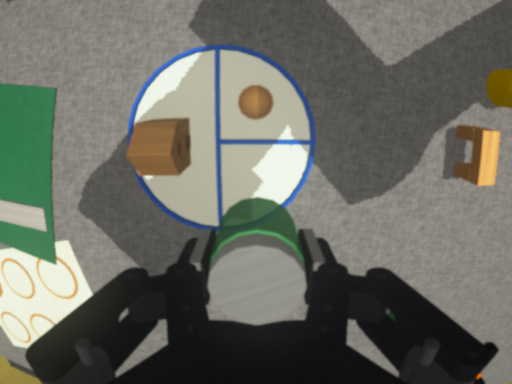

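Jar is held level (257,262) and its quarter (262,180) is free. Lowering.

Request:
servo_tool --increments '[{"delta_rot":[0,0,0],"slide":[0,2,-0.1],"fingers":160},{"delta_rot":[0,0,0],"slide":[0,3,0],"fingers":160},{"delta_rot":[0,0,0],"slide":[0,3,0],"fingers":160},{"delta_rot":[0,0,0],"slide":[0,1.7,0],"fingers":160},{"delta_rot":[0,0,0],"slide":[0,0.9,0],"fingers":160},{"delta_rot":[0,0,0],"slide":[0,0.5,0],"fingers":160},{"delta_rot":[0,0,0],"slide":[0,0.2,0],"fingers":160},{"delta_rot":[0,0,0],"slide":[0,0,0],"fingers":160}]'

```text
t: 28.58
tcp_pos: [0.5047, -0.2785, 0.0206]
orientation: [-0.706, 0.706, 0.039, -0.039]
wrist_force: [0.0, -0.6, -0.8]
grip_width: 0.043
```

Request:
servo_tool --increments '[{"delta_rot":[0,0,0],"slide":[0,0.22,0],"fingers":160},{"delta_rot":[0,0,0],"slide":[0,0,0],"fingers":160}]'

```text
t: 28.75
tcp_pos: [0.5046, -0.2788, 0.0183]
orientation: [-0.706, 0.706, 0.039, -0.039]
wrist_force: [-0.3, 0.1, -1.6]
grip_width: 0.0432
```

Request:
servo_tool --increments '[{"delta_rot":[0,0,0],"slide":[0,0.08,0],"fingers":160},{"delta_rot":[0,0,0],"slide":[0,0,0],"fingers":160}]'

```text
t: 28.92
tcp_pos: [0.5046, -0.2788, 0.0181]
orientation: [-0.706, 0.706, 0.039, -0.038]
wrist_force: [-2.5, 1.3, 7.3]
grip_width: 0.0433
```

Request:
servo_tool --increments '[{"delta_rot":[0,0,0],"slide":[0,-0.06,0],"fingers":160},{"delta_rot":[0,0,0],"slide":[0,0,0],"fingers":110},{"delta_rot":[0,0,0],"slide":[0,0,0],"fingers":60},{"delta_rot":[0,0,0],"slide":[0,0,0],"fingers":60},{"delta_rot":[0,0,0],"slide":[0,0,0],"fingers":60},{"delta_rot":[0,0,0],"slide":[0,-1.5,0],"fingers":60},{"delta_rot":[0,0,0],"slide":[0,-2.8,0],"fingers":60},{"delta_rot":[0,0,0],"slide":[0,-2.8,0],"fingers":60},{"delta_rot":[0,0,0],"slide":[0,-2.8,0],"fingers":60},{"delta_rot":[0,0,0],"slide":[0,-2.8,0],"fingers":0},{"delta_rot":[0,0,0],"slide":[0,0,0],"fingers":0},{"delta_rot":[0,0,0],"slide":[0,0,0],"fingers":0}]'

```text
t: 29.92
tcp_pos: [0.5047, -0.279, 0.1457]
orientation: [-0.705, 0.707, 0.04, -0.038]
wrist_force: [0.8, -0.8, -0.9]
grip_width: 0.0857
```

```bash
python3 - <<'E'
from h import *
plan(.5,-.28,.2)
D={}
for n in("scene","side","wrist"):
    d=D[n]=optics.capture(n); cv2.imwrite(f"pics/f_{n}.png",d["image"]); 
W=cloud(D["side"])[0]; 
for nm,x,y in (("jarS",.504,-.278),("dollS",.432,-.286),("house",.4766,-.36),("tree",.49,.337),("dollL",.549,.288),("arch",.444,-.052),("jarL",.673,-.06),("red1",.4585,.157),("red2",.378,.132),("yel",.361,-.011)):
    P=W[(np.hypot(W[:,0]-x,W[:,1]-y)<.035)&(W[:,2]<.1)&(W[:,2]>.03)]
    print(nm,len(P),np.round(P[:,2].max(),4),np.round(P.mean(0),4))
E
```

```text
t 29.92 tcp [ 0.5047 -0.279   0.1457] jaw 96.3 down [ 0.0023 -0.002  -1.    ] w 0.0857 F [ 0.8 -0.8 -0.9] q [-0.71  0.5   1.36 -0.    1.28 -2.39]
slide cm now: [-0.47 -5.43 -0.06]
jarS 627 0.0646 [ 0.5025 -0.2852  0.0556]
dollS 273 0.0677 [ 0.4312 -0.2921  0.0521]
house 805 0.0722 [ 0.4726 -0.3654  0.0562]Traceback (most recent call last):
  File "<stdin>", line 9, in <module>
    return umr_maximum(a, axis, None, out, keepdims, initial, where)
ValueError: zero-size array to reduction operation maximum which has no identity
```

View pics/f_side.png

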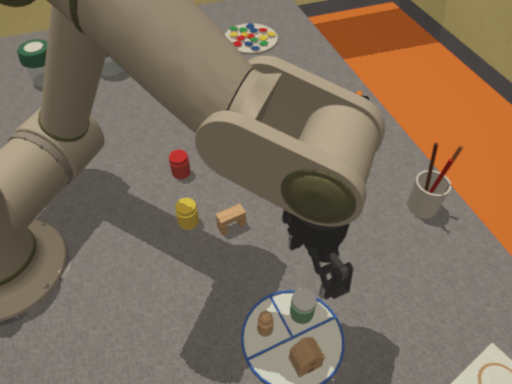

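View pics/f_scene.png

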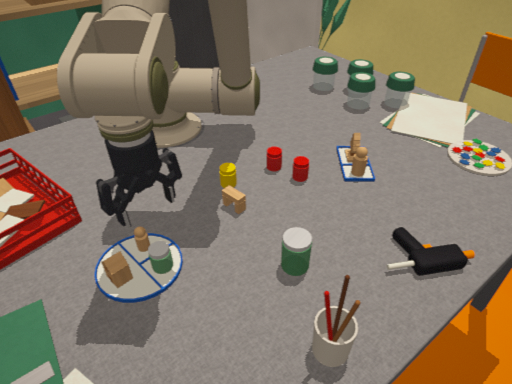

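View pics/f_wrist.png

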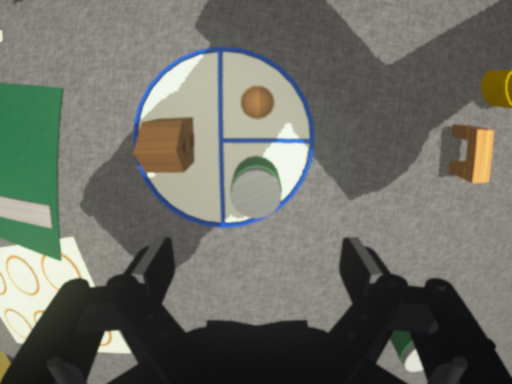

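```bash
python3 - <<'E'
from h import *
d=optics.capture("scene"); W,c,u,v=cloud(d)
for nm,x,y in (("jarS",.504,-.278),("dollS",.432,-.286),("house",.4766,-.36),("tree",.49,.337),("dollL",.549,.288),("arch",.444,-.052),("jarL",.673,-.06),("red1",.4585,.157),("red2",.378,.132),("yel",.361,-.011)):
    P=W[(np.hypot(W[:,0]-x,W[:,1]-y)<.035)&(W[:,2]<.1)&(W[:,2]>.03)]
    print(nm,len(P),np.round(np.percentile(P[:,2],98),4),np.round(P.mean(0),4))
P=W[(np.hypot(W[:,0]-.504,W[:,1]+.278)<.018)&(W[:,2]<.1)&(W[:,2]>.055)]
A=np.c_[P[:,:2],np.ones(len(P))];k=np.linalg.lstsq(A,P[:,2],rcond=None)[0];print("lid slope deg",np.degrees(k[:2]))
i=d["image"]; a=cv2.resize(i[215:305,90:190],(400,360),interpolation=cv2.INTER_CUBIC);b=cv2.resize(i[120:210,305:405],(400,360),interpolation=cv2.INTER_CUBIC)
cv2.imwrite("pics/fin.png",np.hstack([a,b]))
E
```

```text
jarS 488 0.0633 [ 0.5117 -0.2823  0.0534]
dollS 204 0.0656 [ 0.438  -0.2885  0.0491]
house 505 0.0704 [ 0.487  -0.3622  0.0538]
tree 156 0.0828 [0.4941 0.3285 0.0601]
dollL 277 0.0852 [0.5538 0.279  0.0595]
arch 269 0.0478 [ 0.4485 -0.0554  0.0428]
jarL 1025 0.0865 [ 0.6821 -0.0703  0.0708]
red1 249 0.0576 [0.4655 0.1493 0.0484]
red2 229 0.0581 [0.3862 0.1253 0.0485]
yel 259 0.0577 [ 0.3689 -0.0164  0.0487]
lid slope deg [ 0.69735265 -0.88807273]
```

View pics/fin.png

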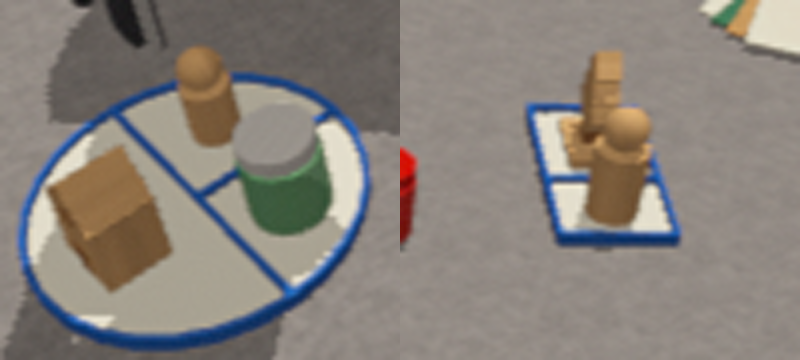

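Enlarged views show all five standing upright: house, small doll and jar in the round tray (left half), tree and large doll in the oblong one (right half). The gripper is clear, so I hand in.

```bash
python3 -c "
from h import *
print(manip.sign_off())"
```

```text
the job is handed in; nothing more can be done
None
```

Both painting kits are made up and the job is handed in. I finished at about 30 s on the robot's clock, against the 136 s limit; sign-off gives no verdict.

- **Oblong tray:** the tree stands in the longer compartment and the large doll in the shorter one.
- **Round tray:** the house stands in the half-round compartment, with the small doll in one quarter and the small green jar in the other.
- **Order:** I placed them as the task lists them: tree, large doll, house, small doll, small jar.

**Last checks:** The scene camera shows all five upright and clear of rims and dividers, with tops at the expected heights. The wrist force peaked at about 13 N in the readings. The large jar, the arch and the red and yellow jars look unmoved.

**Disagreements:**
- The three cameras differed by 1–4 mm on positions, which is well inside the compartment margins.
- The depth fit of the small jar's lid showed under 1° of slope on each axis. I took that as noise because the jar looks level.
- A height check with the side camera stopped partway because the arm blocked its view, so I repeated it with the scene camera.

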